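Hold a desiccant canister's bayonet lid at its vent position

TASK

Slide the black bayonet lid with the orange grip bar along its slot and out of the smoke-grey acrylic keeper, and push it fully home into the mouth of the white desiccant canister, its lugs through the two notches. Then turn it clockwise (seen from above) half way to the lock, 45 degrees, so that the bar points at the yellow marks, without going on to the red marks where the lock clicks, and finish while still gripping the lid and holding it there against the return spring: do not let go. Leave everything else where it is.

Things in the scene. Friction and masses are not known exactly. Their poses are not given: they have to be found in the camera images.
- lid: Loose black bayonet lid, 80 g. Origin: centre of the plug's underside; z up its axis, x along grip bar and lugs (same after a half turn). Heights in mm: plug radius 20, 0-22 (foot tapers to radius 16 in the lowest 5); disc radius 32, 22-28, orange line along x; stem radius 7, 28-47; orange bar 44 long (x), 14 thick (y), 47-75. Starts upright in either keeper slot, bar within 0.5 rad of the slot's line.
- lid_bar (a point): Point on the lid's axis inside the orange bar, 63 mm above the lid's origin: a good grasp height, pinching the bar across its 14 mm.
- lid_lug (a point): Tip of one of the lid's two steel lugs, 28 mm from the axis along the lid's +x, 9.5 mm above its origin. The lugs are 8 mm wide, 6 to 13 mm above the lid's origin, and stick out of the plug along +x and -x, under the bar's ends.
- keeper: Fixed low box of smoke-grey clear acrylic, 130 (x) by 220 (y) by 41 mm high. Origin: centre of its underside; -x is its open front, roughly towards the robot. Floor 6 mm thick; roof from 37 to 41 mm up. Two channels along x, at y = +55 and -55 mm; lid and grey plug stand in one each, axis at x = -10 to +20 mm.
- slot_left (a point): Front end of the roof slot at y = +55 mm of the keeper (x = -65 mm), on the roof's top. Each slot is 20 mm wide and runs along the keeper's x from x = -65 mm (open) to +45 mm. The lid's disc is 3 mm under the roof, its stem stands through the slot and the bar is above: it comes out only by sliding to -x and is clear once its axis is beyond x = -97 mm.
- slot_right (a point): Front end of the like roof slot at y = -55 mm of the keeper (x = -65 mm), on the roof's top.
- canister: Fixed upright white canister, radius 47 mm, 110 mm high, blue band, black foot of radius 60 mm. Origin: centre of its underside; z up; x through the two notches of its mouth (black rim marks). The lid goes in with its bar along this x, either way round, and is home when its disc lies on the top flange: lid origin 88 mm above the canister's origin.
- mouth (a point): Centre of the canister's mouth, level with its top face, 110 mm above its origin. Mouth radius 22 mm in a 6 mm thick aluminium flange, with two notches 13 mm wide reaching 36 mm from the axis along the canister's +x and -x. Yellow rim marks lie 45 degrees clockwise (from above) from the notches, red ones 90 degrees.
- vent_rotor (a joint): Turn (rad) of the sprung rotor under the flange: 0 at rest, growing clockwise from above. The lid's lugs drop into its 12.6 mm wide pockets and drive it, with about 0.1 rad of free play either way. 0.785 is half way (yellow), the lock clicks at 1.35, stop at 1.6. Return torque 0.02 N m at 0, 0.065 at half way: let go, it turns the lid back.
- spare_plug: Loose plain grey plug with a round grey knob (28 mm), in the keeper's other slot; not to be used. Origin: centre of its underside.
- lens: White telephoto lens with black rings, 180 mm long, on the lower tier of the acrylic stack at the left; leave alone. Origin: under its foot.
- filter_wrench: Stainless filter wrench, an open ring of 92 mm with a handle, on the middle tier; leave alone. Origin: under the ring's centre.
- cap_a: Black lens cap, 62 mm wide, 10 mm thick, on the middle tier; leave alone. Origin: centre of its underside.
- cap_b: The other black lens cap, same size, on the middle tier; leave alone. Origin: centre of its underside.
- dry_box: Yellow plastic dry box with a black flip-top lid, shut, 190 by 130 by 80 mm, on the top tier (242 mm up); leave alone. Origin: centre of its underside.
- lens_hood: Black lens hood, a tube 88 mm wide and 50 mm high, standing on the oak beyond the work; leave alone. Origin: centre of its underside.
- filter_case: Blue filter case, 85 by 85 by 22 mm, on the oak at the left near the robot; leave alone. Origin: centre of its underside.
Not all that is in view belongs to the job. Leave any purple look-alike of the lid alone. Leave any turquoise look-alike of the canister alone.

How it is judged:
On the way, in this order (a step that is already met when the one before it is completed fails the run):
1. the lid has slid along its slot to the keeper's open front (x of lid in the frame of keeper below -0.055 m and z of lid in the frame of keeper below 0.025 m), for 0.02 s.
2. the lid is home in the canister's mouth, its lugs through the notches, not yet turned (horizontal distance between lid and canister below 0.004 m and angle between lid's own z axis and vertical below 0.1 rad and z of lid in the frame of canister below 0.091 m and value of joint vent_rotor below 0.35 rad), for 0.05 s.
At the end, for the whole second after the job is handed in: The lid sits in the canister's mouth (within 4 mm of the axis and 4 mm of fully home, upright within 0.1 rad), its rotor turned 0.52 to 0.97 rad (half way is 0.785; free play lets the rotor lag the bar by up to 0.1), and the fingers still grip the lid with more than 1 N, through the last second (horizontal distance between lid and canister below 0.004 m and angle between lid's own z axis and vertical below 0.1 rad and z of lid in the frame of canister between 0.084 and 0.092 m and value of joint vent_rotor between 0.52 and 0.97 rad and contact force between the fingers and lid above 1 N); the arm keeps its last pose, push and grip.
It fails at once if the lid is turned on until the lock clicks (value of joint vent_rotor above 1.35 rad).
It fails at once if the grey plug is moved more than 25 mm or another thing more than 20 mm (distance of spare_plug from where it was at the start of the episode above 0.025 m or distance of any of lens, filter_wrench, cap_a, cap_b, dry_box, lens_hood, filter_case from where it was at the start of the episode above 0.02 m).
It also fails if it takes over 48 s, if anything falls off the work surface, if the arm or the gripper's body presses on something with over 40 N, if the wrist force passes 120 N, or if a joint passes its speed limit or range.

ROBOT

A 6-joint arm with a two-finger parallel gripper is mounted at the origin on the work surface. World frame = base frame: x ahead of the robot, y to its left, z up, the work surface at z = 0. Lengths are in m, angles in rad, forces in N, time in s.
With the tool pointing down it reaches from about 0.375 to 0.9 m from the base axis. Payload 3.1 kg.
Tool frame: the origin (TCP) lies midway between the tips of the shut fingers; the grasp point (between the pads) lies robot.tcp_to_grasp behind it (robot.tcp_to_grasp is the distance from the TCP to the grasp point, in m); z points along the fingers, y is the direction in which the jaws open and shut (so a half turn about z gives the same grasp; the last joint's range is limited). The gripper opens to 87 mm and grips with 3 to 60 N. Pads are 19 mm wide; open, the fingers measure 117 mm over their backs; the gripper's body (75 mm by 190 mm) begins 51 mm behind the grasp point.
Start: joints at [-1.359, 0.527, 1.433, -0, 1.181, -0.178], TCP at [0.238, -0.578, 0.223] pointing down, gripper open.
Joint ranges: [-3.08, 3.08], [-0.75, 2.2], [0.22, 2.44], [-1.43, 4.57], [0, 2.65], [-2.85, 2.85]. Speed limits (rad/s): [2.79, 2.79, 3.14, 3.14, 3.14, 3.14].

INTERFACE

Orientations are given as a unit quaternion [x, y, z, w].
In Python, from rig import robot, cams, nets gives the robot as it stands. The module is installed in compiled form; this text tells all that it offers.
- The arm moves only by the tool play_rows, never from a script. Its argument "commands" is a list of rows, each an object of numbers: "x", "y", "z": the shift along the tool's x, y, z in mm; "spin": the turn about the tool's z in rad. In form: [{"x": .., "y": .., "z": .., "spin": ..}, ...]. A call has 1 to 8 rows; each row shifts and turns the pose as measured when the row begins, along the tool's axes as they then stand; what a row does not reach is not made up. A row lasts 1/10 s, in which the tool goes at most 50 mm and 8.59 degrees, less where a joint would pass 70% of its speed; a pose out of reach is approached as far as the arm can. A call is refused whole if a number of a shift passes 50 or a number of a turn 0.15, either way. A call with a gripper value outside its range is refused whole. "grip" is the opening, from 0 (shut) to 1 (fully open), set as the call begins (left out, the last holds). The fingers move at their own pace and stop on an object; "newtons" is the grip in N (left out, the last holds). Time passes only in rows, so rows that do not move let the fingers close. It gives the time, the measured TCP pose, the force and the opening at its end, in the units of the state.
- robot.get_obs(): the state, without advancing time (a new reading comes with each control period).
- cams.camera(name): name is "scene" or "top" or "wrist"; returns a dict with "img" (400x640x3 uint8, red, green, blue), "fx", "fy", "cx", "cy" (pixels), "k1" (the pictures are not rectified: a ray, as slopes to the right and down, at radius r is drawn at 1 + k1 r^2 times it, then the intrinsics apply), "world_to_cam" (4x4, takes a point from world to camera coordinates); the wrist camera has in their place "mount" (4x4, takes a point from camera to tool coordinates, whose origin is the TCP and whose axes are the flange's). Camera axes: x right, y up, looking along -z (the intrinsics and any distortion apply to the point x, -y, -z); pixel columns grow to the right and rows downward; lengths in m; the calibration is good to about 2 mm. A picture is of the moment at which its call begins: read the wrist's pose just before it. There is no depth.
- robot.hand_in(): hands the job in, once; it reports no verdict.
Trained networks look in a picture, given as the dict that the camera call returned (one of the last four; its "shot" number tells which), for a name from the list of things; names that differ only in an ending like _2 or _b are one class to them, and where a whole thing is asked for, a point or a joint stands for the part that bears it (a point fixed in the world has none). Each returns a list of dicts, best first, with "conf" (0 to 1); they miss things now and then, are a little off and sometimes report something else, mostly with a low value. They report only what shows in the picture. A call takes as long as a camera call. They do not tell look-alikes from the thing itself.
- nets.outline_of(picture, name): "region" (400x640 bool, what is visible of it) and "pixel" ([column, row] in pixels, amid what is visible of it).
The state is a dict: "time": time; "q": joint angles; "joint_velocities": joint speeds; "joint_torque": joint torques, N m; "position": TCP position; "tool_rot": TCP orientation; "ft_force": force on the tool from outside, world axes, zero at the start; "moment": the same for the moment, N m; "grip_width": finger opening in m.
Only numpy, scipy, OpenCV 4.12 (cv2) and the standard library are available. Lean on these libraries where they do the work, as an engineer would, in place of code of your own. Each camera call takes 0.05 s, during which the arm holds its last target.

## Working session

There is one attempt and no reset: what is moved stays moved. The work goes in short steps, Python scripts to look and compute and a tool call to move; the robot and the scene stay as the last step left them, time stands still between calls to the robot, and variables do not carry over. Pictures are saved under pics/ and viewed, and the job is handed in when it is done.

Besides the shell and the picture viewer there is one more tool, called after "Call:" as name(argument=value, ...), one argument or row to a line, values as JSON. play_rows: Moves the arm, as the interface text tells. Its arguments: {"type":"object","properties":{"commands":{"type":"array"},"grip":{"type":"number"},"newtons":{"type":"number"}},"required":["commands"]}

```bash
mkdir -p pics
cat > h.py <<'E'
import numpy as np, cv2
from rig import robot, cams, nets
def save(n,img): cv2.imwrite(f'pics/{n}.png',cv2.cvtColor(np.ascontiguousarray(img),cv2.COLOR_RGB2BGR))
def R_of(q):
    from scipy.spatial.transform import Rotation
    return Rotation.from_quat(q).as_matrix()
def camray(p,uv):
    x=(uv[0]-p['cx'])/p['fx'];y=(uv[1]-p['cy'])/p['fy']
    rd=np.hypot(x,y);r=rd
    for _ in range(50): r=rd/(1+p['k1']*r*r)
    s=r/rd if rd>0 else 1
    return np.array([x*s,-y*s,-1.0])
def pose(p,obs=None):
    if 'world_to_cam' in p: return np.linalg.inv(p['world_to_cam'])
    T=np.eye(4);T[:3,:3]=R_of(obs['tool_rot']);T[:3,3]=obs['position'];return T@p['mount']
def at_z(p,uv,z,obs=None):
    C=pose(p,obs);d=C[:3,:3]@camray(p,uv);o=C[:3,3]
    return o+d*(z-o[2])/d[2]
def proj(p,X,obs=None):
    c=np.linalg.inv(pose(p,obs))@np.append(X,1);x=c[0]/-c[2];y=-c[1]/-c[2];r2=x*x+y*y;f=1+p['k1']*r2
    return np.array([p['cx']+p['fx']*x*f,p['cy']+p['fy']*y*f])
E
python3 - <<'E'
from h import *
o=robot.get_obs();print(o,robot.tcp_to_grasp)
for n in ['scene','top','wrist']:
    p=cams.camera(n);save(n+'0',p['img']);print(n,p['fx'],p['k1'],p.get('world_to_cam',p.get('mount')))
    for t in ['lid','lid_bar','keeper','canister','spare_plug']:
        for d in nets.outline_of(p,t)[:3]: print(n,t,round(d['conf'],2),d['pixel'],d['region'].sum())
E
```

```text
{'time': 0.0, 'q': array([-1.35850109e+00,  5.28469321e-01,  1.43392405e+00, -2.54736548e-05,
        1.18139990e+00, -1.78522082e-01]), 'joint_velocities': array([ 7.04127895e-04, -1.28990456e-03,  1.48833875e-04, -2.83070135e-04,
       -1.58692153e-03,  9.35596561e-05]), 'joint_torque': array([-1.33608879e-03, -4.40036559e+01, -1.76592118e+01,  6.32473198e-02,
        5.81236265e-02, -1.57871523e-04]), 'position': array([ 0.23793764, -0.57712722,  0.22156279]), 'tool_rot': array([ 9.80966868e-01,  1.94172070e-01, -3.03558979e-05, -1.09995372e-03]), 'ft_force': array([ 0.34594738, -0.08353759,  0.93994206]), 'moment': array([-0.02418042, -0.05046371, -0.03580652]), 'grip_width': 0.08717430389731505} 0.0187
scene 405.6357174280113 -0.07603757498870964 [[-2.44932355e-01  9.69513239e-01  7.22640547e-03 -5.98417439e-04]
 [-5.15192720e-01 -1.36462215e-01  8.46140960e-01  1.62019936e-01]
 [ 8.21330995e-01  2.03524306e-01  5.32910175e-01 -1.83147242e+00]
 [ 0.00000000e+00  0.00000000e+00  0.00000000e+00  1.00000000e+00]]
scene lid 0.55 [242.2, 228.8] 154
scene lid_bar 0.81 [285.3, 213.1] 
[... 418 characters left out ...]
069 -1.42706137]
 [ 0.          0.          0.          1.        ]]
top lid 0.77 [361.9, 218.3] 313
top lid 0.7 [394.6, 171.0] 132
top lid 0.3 [411.4, 176.3] 2451
top lid_bar 0.55 [364.4, 221.6] 272
top lid_bar 0.5 [396.2, 174.8] 128
top keeper 0.61 [411.8, 175.3] 2561
top canister 0.92 [316.7, 209.3] 999
top canister 0.82 [324.5, 152.2] 1066
top spare_plug 0.48 [427.3, 173.3] 116
wrist 330.24305830790405 -0.015357263704664217 [[-4.75124710e-04  9.65831790e-01  2.59169302e-01  7.11664725e-02]
 [ 9.99999219e-01  1.59328926e-04  1.23949633e-03 -5.36666472e-05]
 [ 1.15585179e-03  2.59169688e-01 -9.65831112e-01 -1.62470239e-01]
 [ 0.00000000e+00  0.00000000e+00  0.00000000e+00  1.00000000e+00]]
```

View pics/scene0.png

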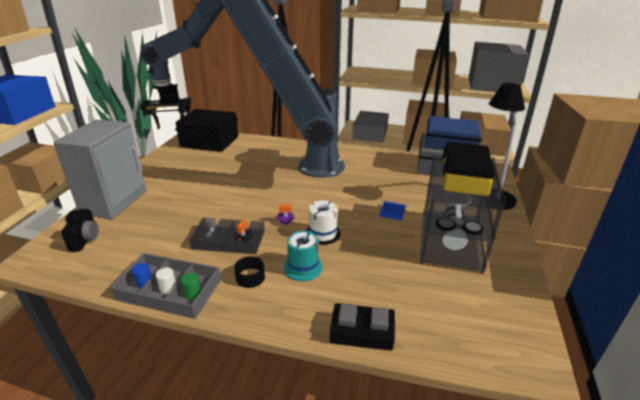

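View pics/top0.png

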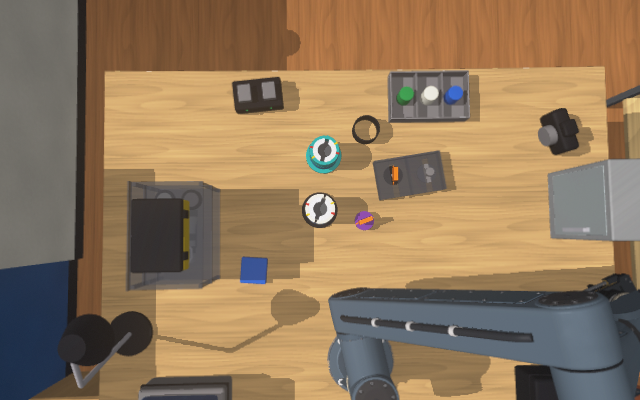

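View pics/wrist0.png

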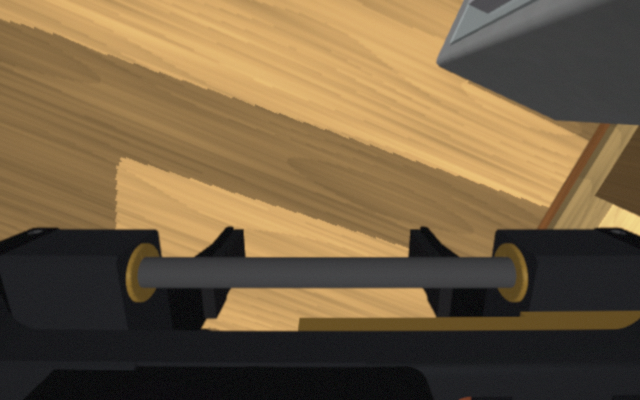

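Run:
```python
import cv2
a=cv2.imread('pics/top0.png');cv2.imwrite('pics/topc.png',cv2.resize(a[110:270,280:470],None,fx=4,fy=3.7,interpolation=cv2.INTER_CUBIC)[:600])
a=cv2.imread('pics/scene0.png');cv2.imwrite('pics/scenec.png',cv2.resize(a[160:300,150:350],None,fx=4,fy=4,interpolation=cv2.INTER_CUBIC))
```

```text
(no output)
```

View pics/topc.png

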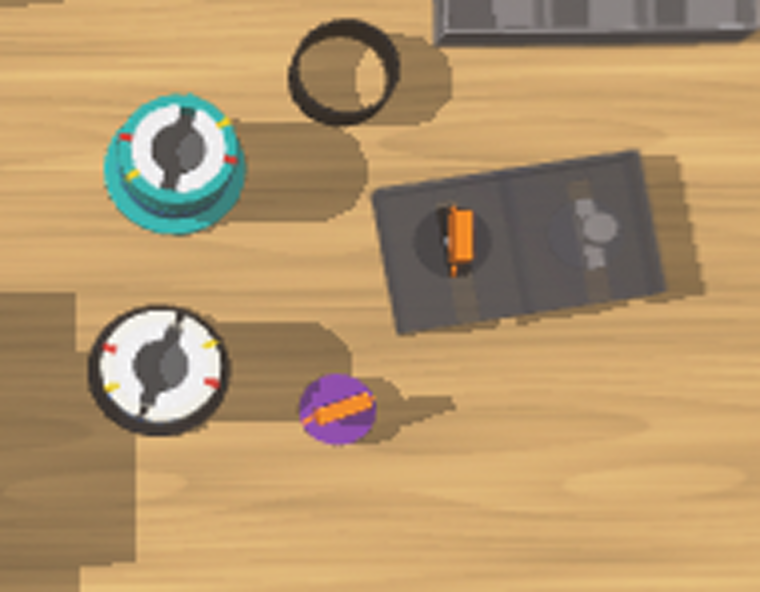

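View pics/scenec.png

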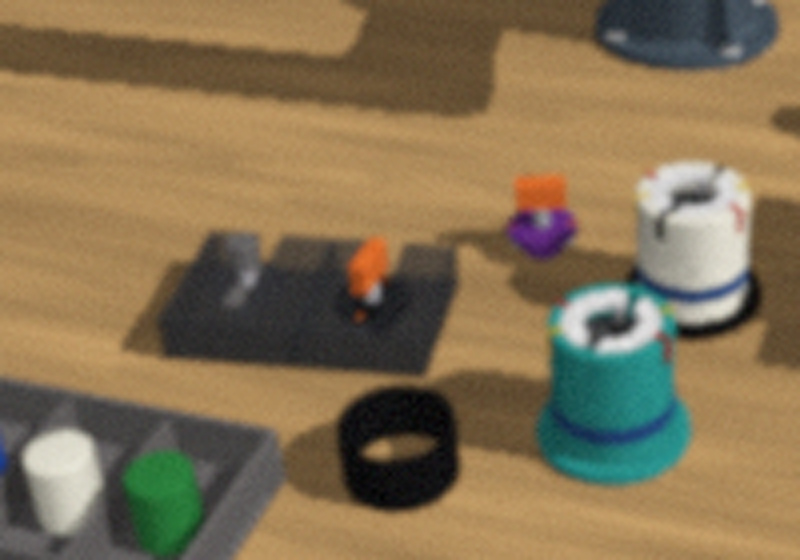

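The top view shows the lid in the keeper's left slot (about 396,174), the grey plug in the right slot (428,171), the white canister at (320,209), the purple decoy at (364,220) and the turquoise one at (324,153). Next I'll get rough positions.

Run:
```python
from h import *
p=cams.camera('top')
u=lambda a,b:(280+a/4,110+b/3.7)
for n,uv,z in [('kFL',u(400,333),.041),('kFR',u(665,293),.041),('kBR',u(638,150),.041),('kBL',u(372,190),.041),('lidbar top',u(463,235),.081),('canmouth',u(158,367),.11),('notch1',u(180,318),.11),('notch2',u(147,412),.11),('purple',u(344,408),.075),('pdisc',u(338,410),.028),('cany tq',u(180,150),.11)]:
    print(n,np.round(uv,1),at_z(p,uv,z).round(4))
```

```text
kFL [380. 200.] [ 0.5215 -0.0698  0.041 ]
kFR [446.2 189.2] [ 0.5542 -0.2883  0.041 ]
kBR [439.5 150.5] [ 0.6826 -0.2698  0.041 ]
kBL [373.  161.4] [ 0.6496 -0.0495  0.041 ]
lidbar top [395.8 173.5] [ 0.6032 -0.1157  0.081 ]
canmouth [319.5 209.2] [0.4909 0.1307 0.11  ]
notch1 [325.  195.9] [0.532  0.1129 0.11  ]
notch2 [316.8 221.4] [0.4531 0.1398 0.11  ]
purple [366.  220.3] [ 0.455  -0.0181  0.075 ]
pdisc [364.5 220.8] [ 0.4541 -0.0191  0.028 ]
cany tq [325.  150.5] [0.675  0.1108 0.11  ]
```

Call:
play_rows(
  commands=[
    {"x":43,"y":-24},
    {"x":43,"y":-24},
    {"x":43,"y":-24},
    {"x":43,"y":-24},
    {"x":43,"y":-24},
    {"x":43,"y":-24},
    {"x":43,"y":-24},
    {"x":43,"y":-24},
  ],
)

```text
invalid input
```

Call:
play_rows(
  commands=[
    {"x":43,"y":-24,"z":0,"spin":0},
    {"x":43,"y":-24,"z":0,"spin":0},
    {"x":43,"y":-24,"z":0,"spin":0},
    {"x":43,"y":-24,"z":0,"spin":0},
    {"x":43,"y":-24,"z":0,"spin":0},
    {"x":43,"y":-24,"z":0,"spin":0},
    {"x":43,"y":-24,"z":0,"spin":0},
    {"x":43,"y":-24,"z":0,"spin":0},
  ],
)

```text
time: 1.75
position: [0.4868, -0.2719, 0.2219]
tool_rot: [0.982, 0.187, 0.001, 0.005]
ft_force: [-0.2, -0.6, 0.1]
grip_width: 0.087
```

Call:
play_rows(
  commands=[
    {"x":43,"y":-24,"z":0,"spin":-0.15},
    {"x":46,"y":-20,"z":0,"spin":-0.15},
    {"x":44,"y":10,"z":0,"spin":-0.15},
    {"x":0,"y":0,"z":0,"spin":-0.15},
    {"x":0,"y":0,"z":0,"spin":-0.15},
    {"x":0,"y":0,"z":0,"spin":-0.15},
    {"x":0,"y":0,"z":0,"spin":-0.15},
    {"x":0,"y":0,"z":0,"spin":-0.15},
  ],
)

```text
time: 2.55
position: [0.5948, -0.1626, 0.2219]
tool_rot: [0.703, 0.711, -0.001, 0.006]
ft_force: [-0.6, -0.2, 0.4]
grip_width: 0.087
```

Call:
play_rows(
  commands=[
    {"x":0,"y":0,"z":0,"spin":-0.15},
    {"x":0,"y":0,"z":0,"spin":-0.15},
    {"x":0,"y":0,"z":0,"spin":-0.15},
    {"x":0,"y":0,"z":0,"spin":-0.15},
    {"x":0,"y":0,"z":0,"spin":-0.15},
    {"x":0,"y":0,"z":0,"spin":-0.15},
    {"x":0,"y":0,"z":0,"spin":-0.15},
    {"x":0,"y":0,"z":0,"spin":-0.15},
  ],
)

```text
time: 3.35
position: [0.5949, -0.1622, 0.2219]
tool_rot: [0.179, 0.984, -0.004, 0.004]
ft_force: [0.2, -0.2, 0.7]
grip_width: 0.0872
```

```bash
cat >> h.py <<'E'
def yaw(o):
    R=R_of(o['tool_rot']);return np.arctan2(R[1,0],R[0,0])
def st():
    o=robot.get_obs();print('t',round(o['time'],2),'pos',o['position'].round(4),'yaw',round(yaw(o),4),'tilt',R_of(o['tool_rot'])[:,2].round(4),'q',o['q'].round(3),'F',o['ft_force'].round(1),'M',o['moment'].round(2),'w',round(o['grip_width'],4));return o
E
python3 - <<'E'
from h import *
o=st();p=cams.camera('wrist');save('w1',p['img'])
E
```

```text
t 3.35 pos [ 0.5949 -0.1622  0.2219] yaw 2.7826 tilt [ 0.0069 -0.009  -0.9999] q [-0.445  0.513  1.462 -0.006  1.156 -1.654] F [ 0.2 -0.2  0.7] M [ 0.08 -0.12  0.01] w 0.0872
```

View pics/w1.png

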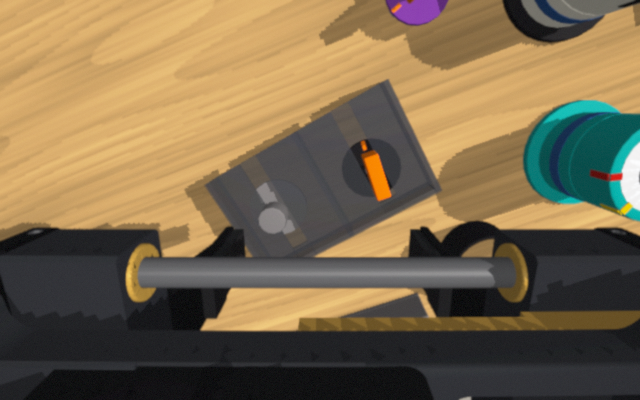

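Run:
```python
import cv2
a=cv2.imread('pics/w1.png');cv2.imwrite('pics/w1c.png',cv2.resize(a[70:250,250:450],None,fx=4,fy=4,interpolation=cv2.INTER_CUBIC)[:600])
cv2.imwrite('pics/w1d.png',cv2.resize(a[70:260,180:380],None,fx=4,fy=4,interpolation=cv2.INTER_CUBIC)[:600])
```

```text
(no output)
```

View pics/w1c.png

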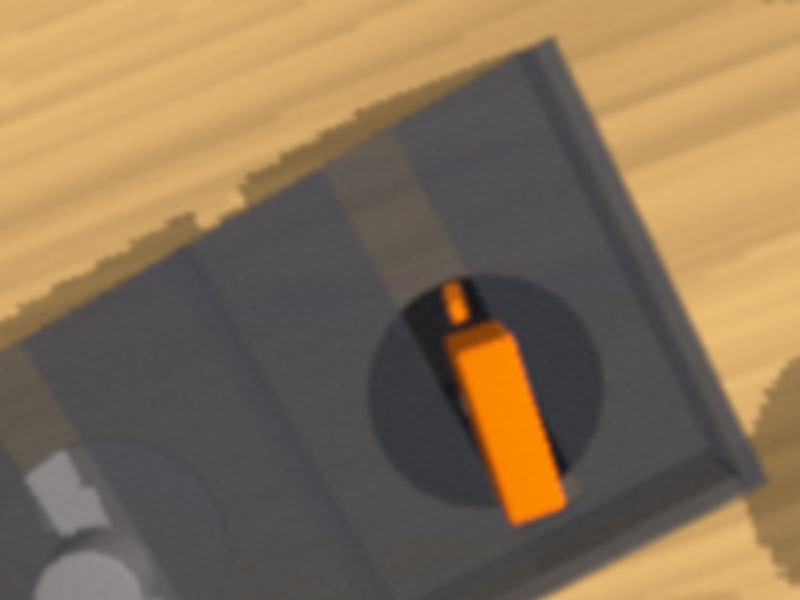

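View pics/w1d.png

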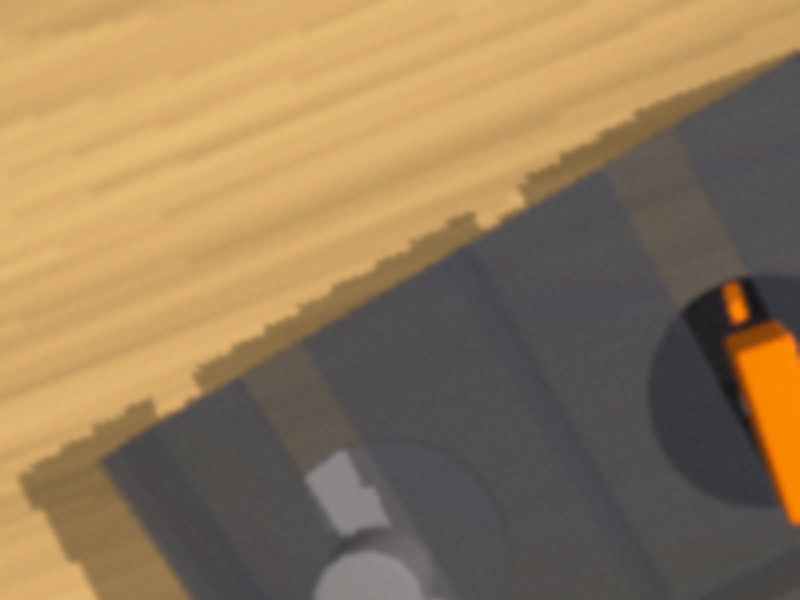

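Run:
```python
from h import *
p=cams.camera('wrist');o=robot.get_obs()
c=lambda a,b:at_z(p,(250+a/4,70+b/4),Z,o)
Z=.041
FL=c(553,38);BL=c(765,483);FR=at_z(p,(180+103/4,70+460/4),.041,o)
print('FL',FL,'FR',FR,'BL',BL,'len',np.linalg.norm(FL-FR),np.linalg.norm(FL-BL))
a1=FL-FR;print('yaw y-axis-90',np.degrees(np.arctan2(a1[1],a1[0]))-90); a2=BL-FL;print('yaw x',np.degrees(np.arctan2(a2[1],a2[0])))
s=[c(332,178),c(396,132)];print('slot mouth',s)
Z=.081
B=[c(460,343),c(512,330),c(567,505),c(513,523)];print(np.round(B,4));m=np.mean(B,0);d=(B[2]+B[3]-B[0]-B[1])/2
print('bar',m,'len',np.linalg.norm(d),'w',np.linalg.norm(B[0]-B[1]),'yaw',np.degrees(np.arctan2(d[1],d[0])))
Z=.034;D=[c(370,393),c(602,385),c(485,508),c(490,272)]
print('disc',np.round(D,4),np.mean(D,0))
print(p['mount'][:3,3])
```

```text
FL [ 0.52696592 -0.07160545  0.041     ] FR [ 0.55865238 -0.28718798  0.041     ] BL [ 0.65456398 -0.05372269  0.041     ] len 0.2178987374703237 0.1288450977426757
yaw y-axis-90 8.361503222175543
yaw x 7.977993326374191
slot mouth [array([ 0.53889105, -0.13409278,  0.041     ]), array([ 0.53414375, -0.11521014,  0.041     ])]
[[ 0.5827 -0.1198  0.081 ]
 [ 0.5841 -0.1076  0.081 ]
 [ 0.6283 -0.1087  0.081 ]
 [ 0.6279 -0.1221  0.081 ]]
bar [ 0.60576057 -0.11456089  0.081     ] len 0.04472640944544605 w 0.012207170564831234 yaw -2.2043204367514466
disc [[ 0.5952 -0.1443  0.034 ]
 [ 0.6153 -0.0855  0.034 ]
 [ 0.6366 -0.1259  0.034 ]
 [ 0.5763 -0.1039  0.034 ]] [ 0.60585492 -0.11491412  0.034     ]
[ 0.07017966  0.00043663 -0.16246909]
```

Call:
play_rows(
  commands=[
    {"x":3,"y":25,"z":0,"spin":0},
    {"x":3,"y":24,"z":10,"spin":0},
    {"x":0,"y":0,"z":30,"spin":-0.15},
    {"x":0,"y":0,"z":30,"spin":-0.15},
    {"x":0,"y":0,"z":30,"spin":-0.02},
    {"x":0,"y":0,"z":0,"spin":0},
  ],
)

```text
time: 4.05
position: [0.611, -0.1145, 0.1213]
tool_rot: [0.029, 1.0, -0.005, 0.007]
ft_force: [-0.7, -0.1, 0.7]
grip_width: 0.0871
```

```bash
cat >> h.py <<'E'
def delta(o,xyz,yw=None):
    R=R_of(o['tool_rot']);d=R.T@(np.array(xyz)-o['position'])*1000
    print('rows mm',d.round(1),'spin',None if yw is None else round(-((yw-yaw(o)+np.pi)%(2*np.pi)-np.pi),4))
E
python3 - <<'E'
from h import *
o=st();delta(o,[.6058,-.1147,.051],3.103);p=cams.camera('wrist');save('w2',p['img'])
E
```

```text
t 4.05 pos [ 0.611  -0.1145  0.1213] yaw 3.0838 tilt [ 0.0138 -0.0113 -0.9998] q [-0.362  0.642  1.542 -0.007  0.941 -1.871] F [-0.7 -0.1  0.7] M [ 0.03 -0.08 -0.03] w 0.0871
rows mm [ 6.2  0.2 70.2] spin -0.0192
```

View pics/w2.png

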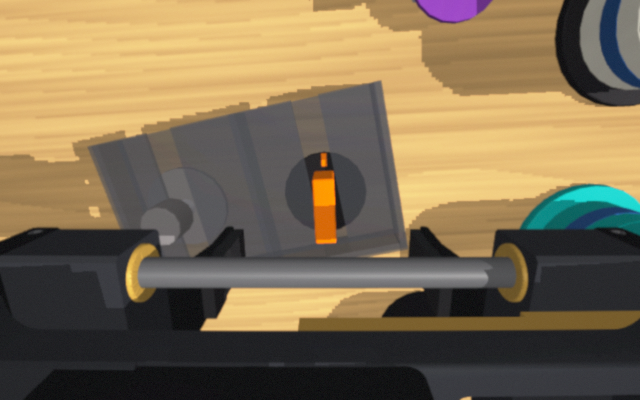

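Call:
play_rows(
  commands=[
    {"x":6,"y":0,"z":25,"spin":-0.019},
    {"x":0,"y":0,"z":25,"spin":0},
    {"x":0,"y":0,"z":18,"spin":0},
    {"x":0,"y":0,"z":0,"spin":0},
  ],
)

```text
time: 4.5
position: [0.6146, -0.1184, 0.0618]
tool_rot: [0.024, 1.0, -0.009, 0.016]
ft_force: [-0.8, -1.0, -0.3]
grip_width: 0.0872
```

Run:
```python
from h import *
o=st();delta(o,[.6058,-.1147,.051],3.103);p=cams.camera('wrist');save('w3',p['img'])
p=cams.camera('scene');save('s3',cv2.resize(p['img'][150:290,150:350],None,fx=4,fy=4))
```

```text
t 4.5 pos [ 0.6146 -0.1184  0.0618] yaw 3.0935 tilt [ 0.0324 -0.0184 -0.9993] q [-0.366  0.726  1.578 -0.008  0.801 -1.883] F [-0.8 -1.  -0.3] M [ 0.13 -0.03  0.03] w 0.0872
rows mm [ 9.3  3.4 10.5] spin -0.0095
```

View pics/w3.png

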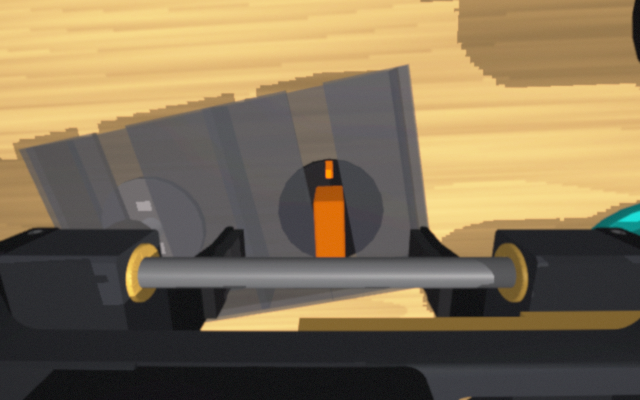

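View pics/s3.png

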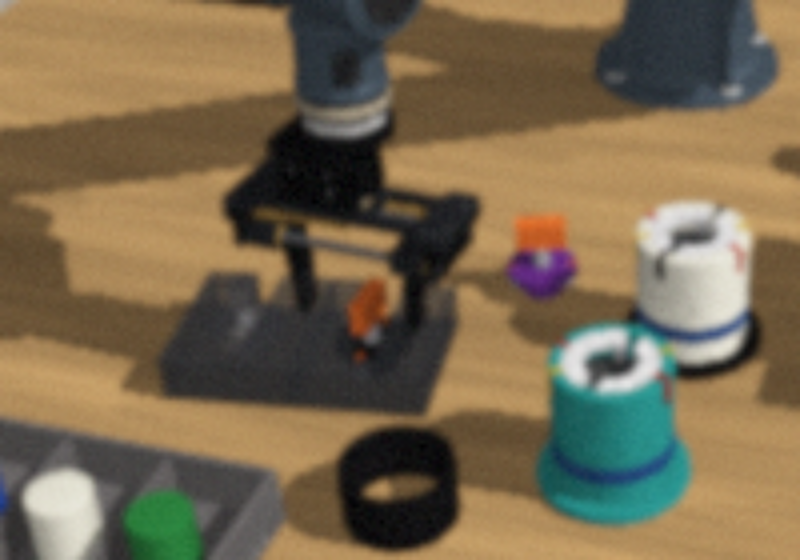

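Call:
play_rows(
  commands=[
    {"x":0,"y":0,"z":0,"spin":0},
    {"x":0,"y":0,"z":0,"spin":0},
    {"x":0,"y":0,"z":0,"spin":0},
    {"x":0,"y":0,"z":0,"spin":0},
  ],
)

```text
time: 5.0
position: [0.6199, -0.1203, 0.0698]
tool_rot: [0.025, 0.999, -0.011, 0.023]
ft_force: [-0.0, -0.1, 0.6]
grip_width: 0.0872
```

Run:
```python
from h import *
o=st()
```

```text
t 5.0 pos [ 0.6199 -0.1203  0.0698] yaw 3.093 tilt [ 0.0461 -0.0236 -0.9987] q [-0.366  0.715  1.572 -0.008  0.803 -1.882] F [-0.  -0.1  0.6] M [ 0.04 -0.14 -0.03] w 0.0872
```

Call:
play_rows(
  commands=[
    {"x":2,"y":1,"z":0,"spin":0},
    {"x":3,"y":1,"z":0,"spin":0},
    {"x":3,"y":1,"z":0,"spin":0},
    {"x":0,"y":0,"z":0,"spin":0},
  ],
)

```text
time: 5.4
position: [0.6112, -0.1164, 0.0698]
tool_rot: [0.025, 0.999, -0.011, 0.023]
ft_force: [0.0, 0.1, 0.3]
grip_width: 0.0872
```

Run:
```python
from h import *
o=st();delta(o,[.6058,-.1147,.051],3.103)
```

```text
t 5.4 pos [ 0.6112 -0.1164  0.0698] yaw 3.093 tilt [ 0.0462 -0.0236 -0.9987] q [-0.365  0.706  1.596 -0.008  0.787 -1.881] F [0.  0.1 0.3] M [ 0.08 -0.07  0.04] w 0.0872
rows mm [ 6.4  1.9 18.5] spin -0.01
```

Call:
play_rows(
  commands=[
    {"x":0,"y":0,"z":-25,"spin":0},
    {"x":0,"y":0,"z":-25,"spin":0},
    {"x":0,"y":0,"z":0,"spin":0},
    {"x":0,"y":0,"z":0,"spin":0},
  ],
)

```text
time: 5.8
position: [0.6072, -0.1146, 0.1191]
tool_rot: [0.025, 0.999, -0.011, 0.021]
ft_force: [-0.2, -0.2, -0.6]
grip_width: 0.0871
```

Run:
```python
from h import *
o=st();delta(o,[.6058,-.1147,.051],3.103)
```

```text
t 5.8 pos [ 0.6072 -0.1146  0.1191] yaw 3.0929 tilt [ 0.0422 -0.0221 -0.9989] q [-0.364  0.631  1.577 -0.007  0.886 -1.882] F [-0.2 -0.2 -0.6] M [ 0.13 -0.05  0.01] w 0.0871
rows mm [ 4.4  1.2 68. ] spin -0.0101
```

Run:
```python
from h import *
p=cams.camera('scene')
for z in (.0618,.05,.041):
  for s in (-1,1):
    for w in (.0435,.0585):
      print(z,s,w,((proj(p,np.array([.6146,-.1184+s*w,z]))-150)*4).round(0))
```

```text
0.0618 -1 0.0435 [310. 306.]
0.0618 -1 0.0585 [293. 303.]
0.0618 1 0.0435 [409. 322.]
0.0618 1 0.0585 [426. 325.]
0.05 -1 0.0435 [312. 317.]
0.05 -1 0.0585 [295. 315.]
0.05 1 0.0435 [410. 334.]
0.05 1 0.0585 [427. 337.]
0.041 -1 0.0435 [313. 326.]
0.041 -1 0.0585 [296. 323.]
0.041 1 0.0435 [411. 343.]
0.041 1 0.0585 [428. 345.]
```

Call:
play_rows(
  commands=[
    {"x":1,"y":0,"z":6,"spin":-0.01},
    {"x":1,"y":0,"z":10,"spin":0},
    {"x":1,"y":0,"z":10,"spin":0},
    {"x":0,"y":0,"z":8,"spin":0},
    {"x":0,"y":0,"z":4,"spin":0},
    {"x":0,"y":0,"z":0,"spin":0},
  ],
)

```text
time: 6.45
position: [0.6028, -0.1145, 0.0724]
tool_rot: [0.019, 1.0, -0.009, 0.017]
ft_force: [-0.5, -0.1, -0.2]
grip_width: 0.0868
```

Run:
```python
from h import *
o=st();delta(o,[.6063,-.1150,.051],3.103)
```

```text
t 6.45 pos [ 0.6028 -0.1145  0.0724] yaw 3.1032 tilt [ 0.0338 -0.0188 -0.9993] q [-0.367  0.698  1.607 -0.008  0.798 -1.894] F [-0.5 -0.1 -0.2] M [ 0.1  -0.1  -0.04] w 0.0868
rows mm [-2.8  0.  21.5] spin 0.0002
```

Call:
play_rows(
  commands=[
    {"x":-1,"y":0,"z":4,"spin":0},
    {"x":-1,"y":0,"z":4,"spin":0},
    {"x":0,"y":0,"z":4,"spin":0},
    {"x":0,"y":0,"z":3,"spin":0},
    {"x":0,"y":0,"z":2,"spin":0},
    {"x":0,"y":0,"z":0,"spin":0},
  ],
)

```text
time: 7.05
position: [0.6065, -0.1152, 0.0546]
tool_rot: [0.019, 1.0, -0.009, 0.018]
ft_force: [0.4, -0.8, 0.2]
grip_width: 0.087
```

Run:
```python
from h import *
o=st();delta(o,[.6063,-.1150,.051],3.103)
```

```text
t 7.05 pos [ 0.6065 -0.1152  0.0546] yaw 3.1033 tilt [ 0.0356 -0.0195 -0.9992] q [-0.366  0.728  1.606 -0.008  0.767 -1.892] F [ 0.4 -0.8  0.2] M [ 0.14 -0.08  0.01] w 0.087
rows mm [0.3 0.3 3.6] spin 0.0003
```

Call:
play_rows(
  commands=[
    {"x":0,"y":0,"z":2,"spin":0},
    {"x":0,"y":0,"z":1,"spin":0},
    {"x":0,"y":0,"z":0,"spin":0},
  ],
)

```text
time: 7.35
position: [0.6068, -0.1153, 0.0517]
tool_rot: [0.019, 1.0, -0.01, 0.018]
ft_force: [-1.1, 0.1, 0.2]
grip_width: 0.087
```

Call:
play_rows(
  commands=[
    {"x":0,"y":0,"z":0,"spin":0},
    {"x":0,"y":0,"z":0,"spin":0},
    {"x":0,"y":0,"z":0,"spin":0},
    {"x":0,"y":0,"z":0,"spin":0},
    {"x":0,"y":0,"z":0,"spin":0},
    {"x":0,"y":0,"z":0,"spin":0},
    {"x":0,"y":0,"z":0,"spin":0},
  ],
  grip=0,
  newtons=35,
)

```text
time: 8.05
position: [0.6071, -0.1154, 0.0521]
tool_rot: [0.019, 1.0, -0.01, 0.019]
ft_force: [0.2, 0.5, -0.5]
grip_width: 0.0387
```

Run:
```python
from h import *
o=st();p=cams.camera('wrist');save('w4',p['img'])
p=cams.camera('scene');save('s4',cv2.resize(p['img'][150:290,150:350],None,fx=4,fy=4))
```

```text
t 8.05 pos [ 0.6071 -0.1154  0.0521] yaw 3.1034 tilt [ 0.037  -0.0201 -0.9991] q [-0.366  0.732  1.607 -0.008  0.761 -1.892] F [ 0.2  0.5 -0.5] M [ 0.08 -0.04  0.  ] w 0.0387
```

View pics/w4.png

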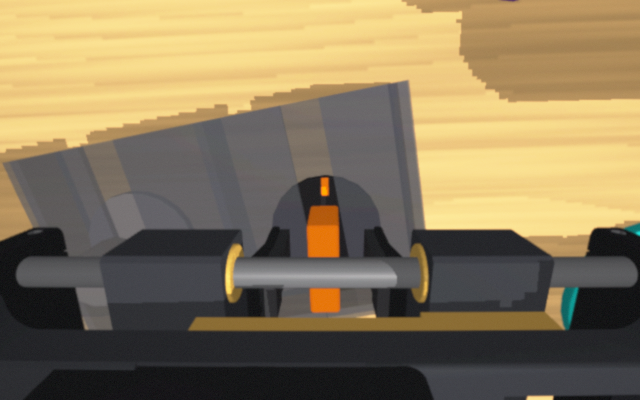

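View pics/s4.png

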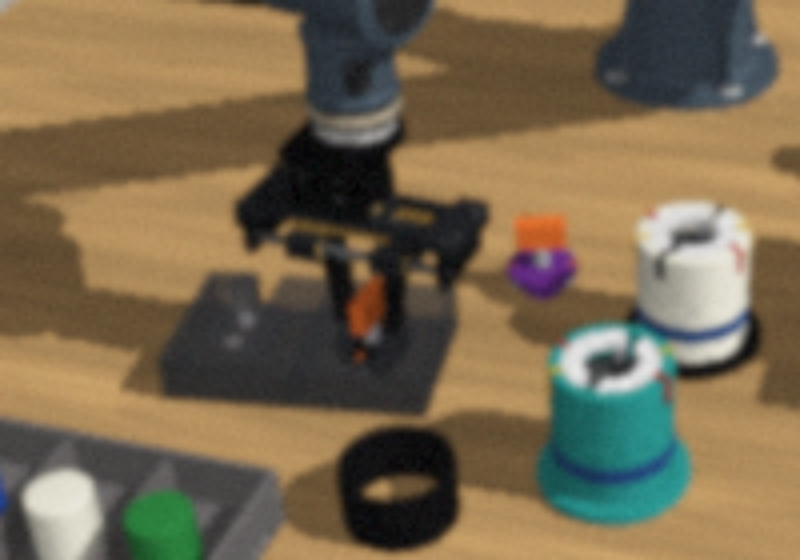

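Closing, with the bar centred between the pads. I'll let the fingers finish.

Call:
play_rows(
  commands=[
    {"x":0,"y":0,"z":0,"spin":0},
    {"x":0,"y":0,"z":0,"spin":0},
    {"x":0,"y":0,"z":0,"spin":0},
    {"x":0,"y":0,"z":0,"spin":0},
    {"x":0,"y":0,"z":0,"spin":0},
    {"x":0,"y":0,"z":0,"spin":0},
  ],
)

```text
time: 8.75
position: [0.607, -0.1154, 0.0521]
tool_rot: [0.019, 1.0, -0.01, 0.019]
ft_force: [-0.6, 0.4, 0.1]
grip_width: 0.0138
```

Run:
```python
from h import *
o=st();delta(o,[.6063-.097*.99,-.1150-.097*.143,.053])
p=cams.camera('wrist');save('w5',p['img'])
```

```text
t 8.75 pos [ 0.607  -0.1154  0.0521] yaw 3.1034 tilt [ 0.0369 -0.02   -0.9991] q [-0.366  0.732  1.607 -0.008  0.761 -1.892] F [-0.6  0.4  0.1] M [ 0.13 -0.1  -0.04] w 0.0138
rows mm [ 96.1 -17.2  -4.2] spin None
```

View pics/w5.png

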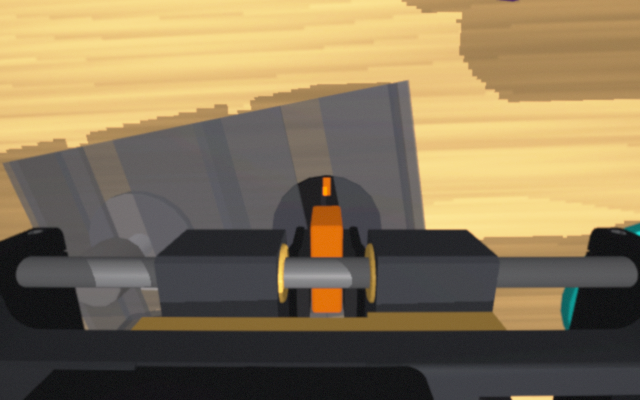

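Call:
play_rows(
  commands=[
    {"x":0,"y":0,"z":-1.5,"spin":0},
    {"x":5,"y":-0.9,"z":-0.2,"spin":0},
    {"x":8,"y":-1.4,"z":-0.3,"spin":0},
    {"x":8,"y":-1.4,"z":-0.3,"spin":0},
    {"x":8,"y":-1.4,"z":-0.3,"spin":0},
    {"x":5,"y":-0.9,"z":-0.2,"spin":0},
    {"x":0,"y":0,"z":0,"spin":0},
  ],
)

```text
time: 9.5
position: [0.5676, -0.1199, 0.0532]
tool_rot: [0.019, 1.0, -0.009, 0.017]
ft_force: [-0.2, -0.9, -0.9]
grip_width: 0.014
```

```bash
cat > s.py <<'E'
from h import *
o=st()
k=np.array([.5365,-.1247]);e=np.array([np.cos(.143),np.sin(.143)]);d=o['position'][:2]-.0187*R_of(o['tool_rot'])[:2,2]-k
print('keeper x',-.065+d@e,'lat off',d@np.array([-e[1],e[0]]))
E
python3 s.py
```

```text
t 9.5 pos [ 0.5676 -0.1199  0.0532] yaw 3.1032 tilt [ 0.0333 -0.0188 -0.9993] q [-0.398  0.698  1.703 -0.007  0.702 -1.925] F [-0.2 -0.9 -0.9] M [ 0.08 -0.11 -0.02] w 0.014
keeper x -0.03408789343063773 lat off 0.0007368265100113221
```

Call:
play_rows(
  commands=[
    {"x":5,"y":-0.9,"z":-0.1,"spin":0},
    {"x":8,"y":-1.5,"z":-0.2,"spin":0},
    {"x":8,"y":-1.5,"z":-0.2,"spin":0},
    {"x":8,"y":-1.5,"z":-0.2,"spin":0},
    {"x":5,"y":-0.9,"z":-0.1,"spin":0},
    {"x":0,"y":0,"z":0,"spin":0},
  ],
)

```text
time: 10.1
position: [0.5304, -0.1255, 0.053]
tool_rot: [0.019, 1.0, -0.009, 0.017]
ft_force: [-0.5, -0.1, -1.2]
grip_width: 0.0133
```

```bash
python3 s.py; python3 -c "
from h import *
p=cams.camera('scene');save('s6',cv2.resize(p['img'][150:290,150:350],None,fx=4,fy=4))"
```

```text
t 10.1 pos [ 0.5304 -0.1255  0.053 ] yaw 3.103 tilt [ 0.0338 -0.0189 -0.9993] q [-0.436  0.67   1.793 -0.005  0.639 -1.964] F [-0.5 -0.1 -1.2] M [ 0.14 -0.11  0.01] w 0.0133
keeper x -0.0716972946063124 lat off 0.0005495219345173606
```

View pics/s6.png

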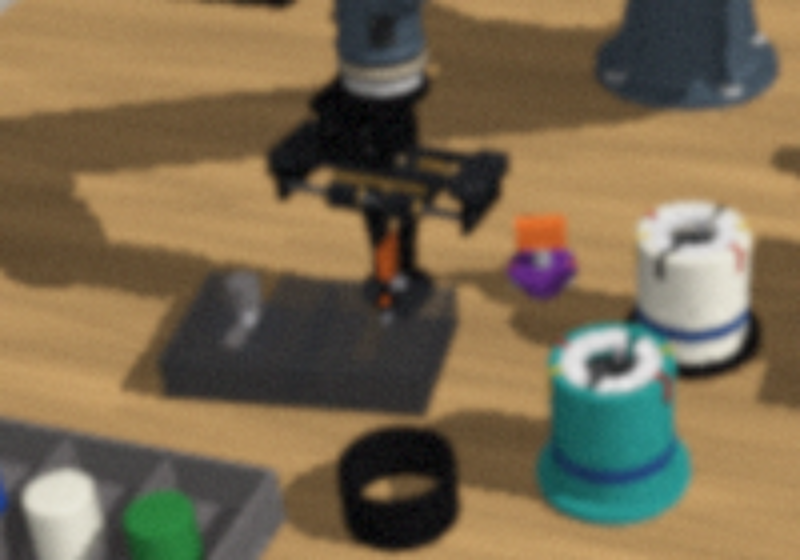

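The lid is at the keeper's front edge, so I'll continue until it's clear.

Call:
play_rows(
  commands=[
    {"x":5,"y":-0.9,"z":-0.1,"spin":0},
    {"x":8,"y":-1.5,"z":-0.2,"spin":0},
    {"x":10,"y":-1.8,"z":-0.3,"spin":0},
    {"x":10,"y":-1.8,"z":-0.3,"spin":0},
    {"x":6,"y":-1,"z":-0.2,"spin":0},
    {"x":2,"y":0,"z":0,"spin":0},
    {"x":0,"y":0,"z":0,"spin":0},
  ],
)

```text
time: 10.85
position: [0.4863, -0.1315, 0.053]
tool_rot: [0.019, 1.0, -0.009, 0.018]
ft_force: [0.1, 0.2, -1.2]
grip_width: 0.0141
```

```bash
python3 s.py
```

```text
t 10.85 pos [ 0.4863 -0.1315  0.053 ] yaw 3.103 tilt [ 0.035  -0.0194 -0.9992] q [-4.860e-01  6.410e-01  1.899e+00 -1.000e-03  5.620e-01 -2.016e+00] F [ 0.1  0.2 -1.2] M [ 0.08 -0.11  0.05] w 0.0141
keeper x -0.11629891822752117 lat off 0.0008705481021873689
```

Call:
play_rows(
  commands=[
    {"x":0,"y":0,"z":-6,"spin":0},
    {"x":0,"y":0,"z":-12,"spin":0},
    {"x":0,"y":0,"z":-20,"spin":0},
    {"x":0,"y":0,"z":-25,"spin":0},
    {"x":0,"y":0,"z":-25,"spin":0},
    {"x":0,"y":0,"z":-25,"spin":0},
    {"x":0,"y":0,"z":-18,"spin":0},
    {"x":0,"y":0,"z":-8,"spin":0},
  ],
)

```text
time: 11.65
position: [0.4831, -0.1285, 0.2022]
tool_rot: [0.019, 1.0, -0.01, 0.02]
ft_force: [-0.9, -0.1, -2.0]
grip_width: 0.0135
```

Call:
play_rows(
  commands=[
    {"x":0,"y":10,"z":0,"spin":0.04},
    {"x":0,"y":20,"z":0,"spin":0.08},
    {"x":0,"y":25,"z":0,"spin":0.08},
    {"x":0,"y":25,"z":0,"spin":0.06},
    {"x":0,"y":25,"z":0,"spin":0.02},
    {"x":0,"y":15,"z":0,"spin":0},
    {"x":0,"y":5,"z":0,"spin":0},
    {"x":0,"y":0,"z":0,"spin":0},
  ],
)

```text
time: 12.45
position: [0.5107, -0.003, 0.2047]
tool_rot: [0.164, 0.986, -0.009, 0.025]
ft_force: [-0.7, 0.2, -0.9]
grip_width: 0.0135
```

```bash
python3 s.py; python3 -c "
from h import *
p=cams.camera('wrist');save('w7',p['img']);p=cams.camera('scene');save('s7',p['img'])
p=cams.camera('top');save('t7',cv2.resize(p['img'][110:270,280:480],None,fx=4,fy=3.7,interpolation=cv2.INTER_CUBIC))
"
```

```text
t 12.45 pos [ 0.5107 -0.003   0.2047] yaw 2.8124 tilt [ 0.0457 -0.0249 -0.9986] q [-0.216  0.382  1.769 -0.018  0.941 -1.447] F [-0.7  0.2 -0.9] M [ 0.1  -0.16 -0.03] w 0.0135
keeper x -0.07396668441537765 lat off 0.12471304641498983
```

View pics/w7.png

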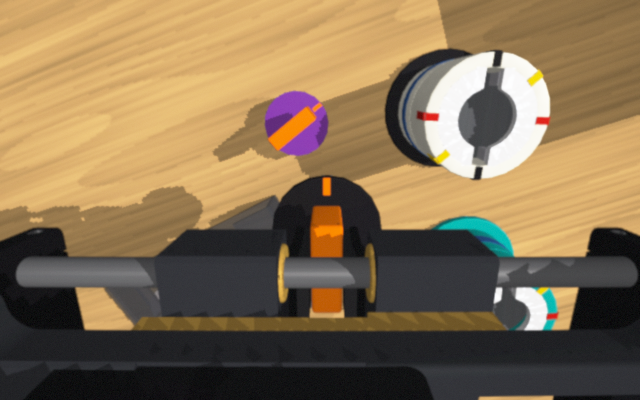

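View pics/s7.png

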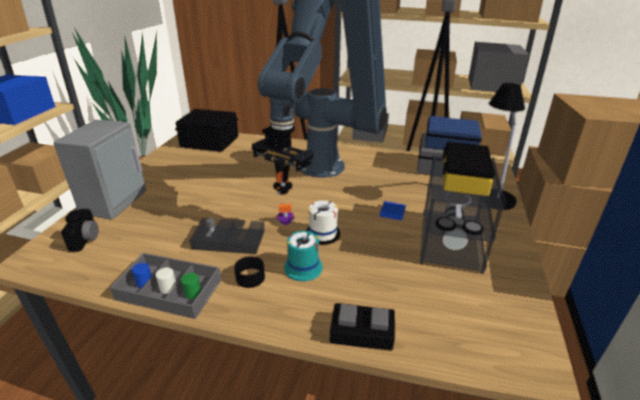

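Run:
```python
import cv2
a=cv2.imread('pics/w7.png');cv2.imwrite('pics/w7c.png',cv2.resize(a[40:190,380:560],None,fx=4,fy=4,interpolation=cv2.INTER_CUBIC))
cv2.imwrite('pics/w7d.png',cv2.resize(a[165:330,260:400],None,fx=3.6,fy=3.6,interpolation=cv2.INTER_CUBIC))
```

```text
(no output)
```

View pics/w7c.png

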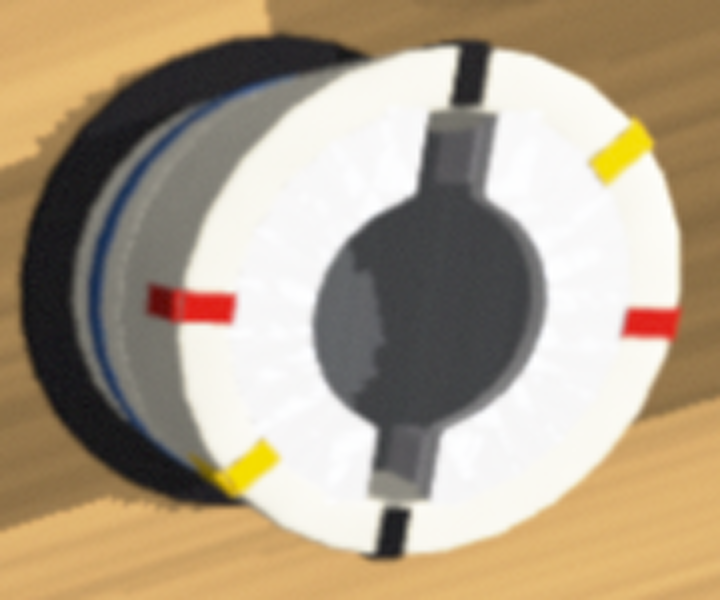

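View pics/w7d.png

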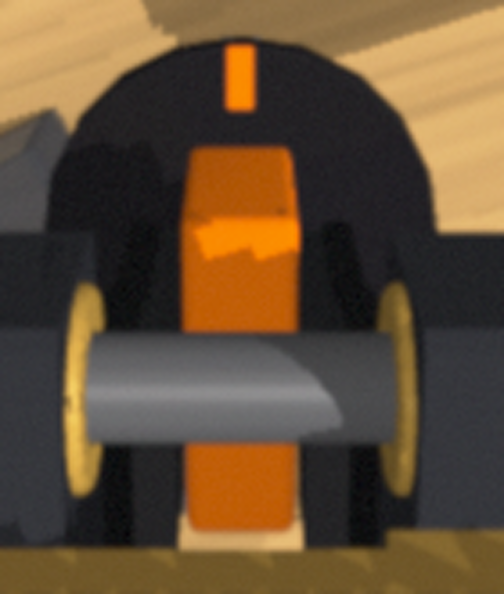

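View pics/t7.png

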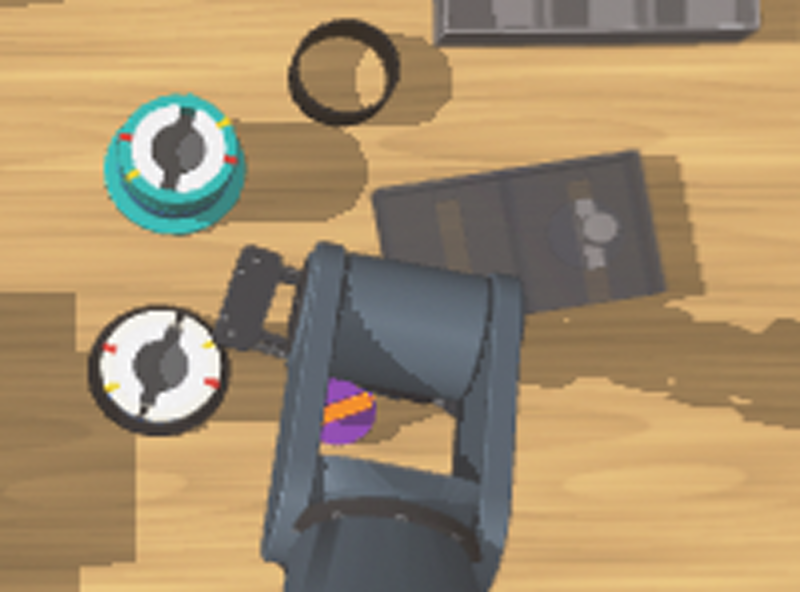

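```bash
cat > can.py <<'E'
from h import *
from scipy.optimize import least_squares
o=st();p=cams.camera('wrist')
img=p['img'];hsv=cv2.cvtColor(img,cv2.COLOR_RGB2HSV)
u=lambda a,b:(380+a/4,40+b/4)
g=lambda a,b,z=.11:at_z(p,u(a,b),z,o)[:2]
n1,n2=g(463,112),g(400,498);m1,m2=g(475,44),g(389,556)
for a,b in((n1,n2),(m1,m2)):
    d=a-b;print('mid',(a+b)/2,'len',np.linalg.norm(d),'yaw',np.arctan2(d[1],d[0]))
# outer rim points
pts=np.array([g(*q) for q in [(560,68),(640,118),(680,250),(620,440),(500,535),(350,547),(270,503),(180,275),(230,160),(330,75),(410,50)]])
f=least_squares(lambda c:np.hypot(*(pts-c[:2]).T)-c[2],[.49,.13,.047]);print('rim',f.x,'res',f.fun.round(4))
pm=np.array([g(*q) for q in [(315,300),(322,360),(375,420),(500,400),(540,340),(340,245),(400,203),(546,290),(510,215)]])
f=least_squares(lambda c:np.hypot(*(pm-c[:2]).T)-c[2],[.49,.13,.022]);print('mouth',f.x,'res',f.fun.round(4))
# lid in tool frame
M=p['mount']
def tool(uv,z):
    d=M[:3,:3]@camray(p,uv);t=M[:3,3];return (t+d*(z-t[2])/d[2])[:2]
v=lambda a,b:(260+a/3.6,165+b/3.6)
P=np.array([tool(v(*q),.0181) for q in [(50,205),(75,150),(125,90),(180,52),(240,38),(300,45),(350,72),(400,125),(425,180),(435,215)]])
f=least_squares(lambda c:np.hypot(*(P-c[:2]).T)-.032,[0,0]);print('disc centre tool',f.x,f.fun.round(4))
f=least_squares(lambda c:np.hypot(*(P-c[:2]).T)-c[2],[0,0,.03]);print('disc centre free r',f.x)
l=[tool(v(240,45),.0181),tool(v(242,110),.0181)];print('line',l,'ang',np.arctan2(*(l[0]-l[1])[::-1]))
b=[tool(v(190,525),-.0291),tool(v(298,525),-.0291),tool(v(183,215),-.0291),tool(v(300,215),-.0291)]
print('bar top tool',np.round(b,4))
from scipy.spatial.transform import Rotation as Ro
Rg=R_of([0.019,1.0,-0.01,0.019]/np.linalg.norm([0.019,1.0,-0.01,0.019]))
print('lid axis now',R_of(o['tool_rot'])@Rg.T@[0,0,1])
E
python3 can.py
```

```text
t 12.6 pos [ 0.5105 -0.0042  0.2046] yaw 2.8103 tilt [ 0.0455 -0.0251 -0.9986] q [-0.218  0.382  1.769 -0.018  0.941 -1.447] F [-0.4  0.6 -0.8] M [ 0.15 -0.13  0.04] w 0.0135
mid [0.49450488 0.1287245 ] len 0.07061421492295591 yaw 2.7879870975412184
mid [0.49468599 0.12861189] len 0.09362369098781236 yaw 2.783002608211743
rim [0.49385647 0.12855119 0.04680232] res [-0.0012  0.0007 -0.0004  0.0005  0.001  -0.0002 -0.0018  0.0008  0.0011
  0.0003 -0.0008]
mouth [0.49468135 0.1287376  0.02174928] res [ 0.0004 -0.0006 -0.0004  0.0006  0.0001  0.0006 -0.0002 -0.0003 -0.0003]
disc centre tool [0.00096848 0.00113475] [-0.0005 -0.0014 -0.0011  0.0003  0.001   0.0011  0.0003 -0.0008 -0.0013
 -0.0008]
disc centre free r [0.00295449 0.00128374 0.03045278]
line [array([0.03289958, 0.00064953]), array([0.02249112, 0.00096055])] ang -0.029872289278862374
bar top tool [[-0.0201 -0.0058]
 [-0.0201  0.008 ]
 [ 0.0221 -0.0062]
 [ 0.022   0.0077]]
lid axis now [-0.01554837 -0.00554678  0.99986373]
```

Run:
```python
from h import *
o=st();delta(o,[.4944,.1283,.2046],2.79)
```

```text
t 12.65 pos [ 0.5106 -0.0043  0.2046] yaw 2.8099 tilt [ 0.0456 -0.0251 -0.9986] q [-0.219  0.382  1.769 -0.018  0.941 -1.447] F [-0.9 -0.2 -1. ] M [ 0.06 -0.14 -0.04] w 0.0137
rows mm [ 58.4 120.1  -4. ] spin 0.0199
```

Call:
play_rows(
  commands=[
    {"x":5,"y":10,"z":0,"spin":0.02},
    {"x":10,"y":20,"z":-1,"spin":0},
    {"x":11,"y":24,"z":-1,"spin":0},
    {"x":11,"y":24,"z":-1,"spin":0},
    {"x":10,"y":20,"z":-1,"spin":0},
    {"x":5,"y":10,"z":0,"spin":0},
    {"x":3,"y":4,"z":0,"spin":0},
    {"x":0,"y":0,"z":0,"spin":0},
  ],
)

```text
time: 13.45
position: [0.4984, 0.1162, 0.2048]
tool_rot: [0.181, 0.983, -0.01, 0.025]
ft_force: [0.4, -0.0, -1.3]
grip_width: 0.0135
```

Run:
```python
from h import *
o=st();delta(o,[.4944,.1283,.2046],2.79)
p=cams.camera('wrist');save('w8',p['img'])
p=cams.camera('scene');save('s8',cv2.resize(p['img'][150:290,200:400],None,fx=4,fy=4,interpolation=cv2.INTER_CUBIC))
```

```text
t 13.45 pos [0.4984 0.1162 0.2048] yaw 2.7772 tilt [ 0.0458 -0.0281 -0.9986] q [ 0.028  0.386  1.761 -0.036  0.95  -1.157] F [ 0.4 -0.  -1.3] M [ 0.05 -0.12  0.03] w 0.0135
rows mm [ 8.   9.9 -0.3] spin -0.0128
```

View pics/w8.png

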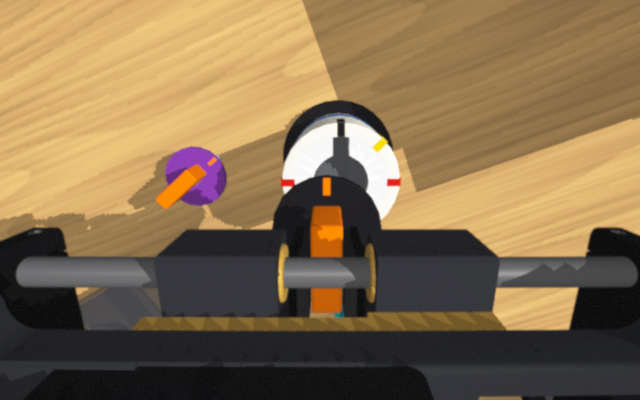

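View pics/s8.png

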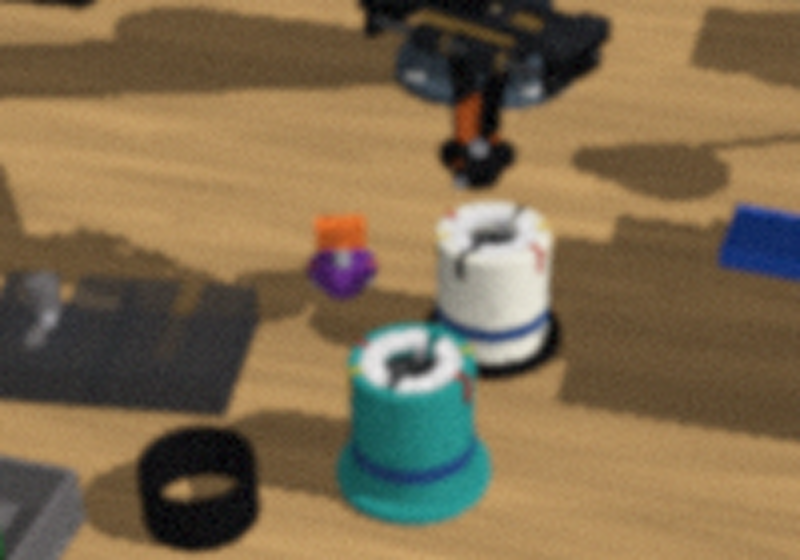

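Run:
```python
import cv2
a=cv2.imread('pics/w8.png');cv2.imwrite('pics/w8c.png',cv2.resize(a[95:235,265:415],None,fx=5,fy=5,interpolation=cv2.INTER_CUBIC)[:600])
```

```text
(no output)
```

View pics/w8c.png

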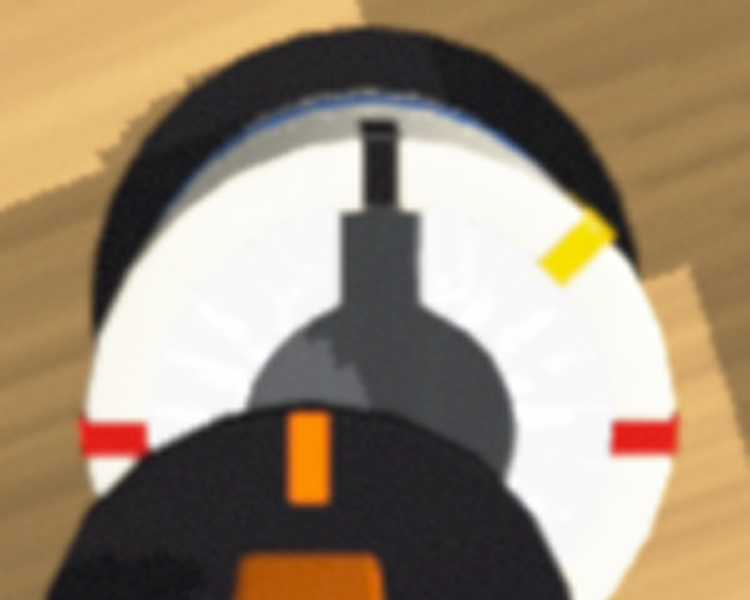

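```bash
cat > can2.py <<'E'
from h import *
from scipy.optimize import least_squares
p=cams.camera('wrist');o=robot.get_obs()
import sys
o=dict(o);o['position']=np.array([0.4984,0.1162,0.2048]);q=np.array([0.181,0.983,-0.01,0.025])
# rebuild accurate from yaw/tilt
z=np.array([.0458,-.0281,-.9986]);z/=np.linalg.norm(z);x=np.array([np.cos(2.7772),np.sin(2.7772),0]);x[2]=-(x@z)/z[2];x/=np.linalg.norm(x);y=np.cross(z,x)
from scipy.spatial.transform import Rotation as Ro
o['tool_rot']=Ro.from_matrix(np.c_[x,y,z]).as_quat();print(o['tool_rot'])
u=lambda a,b:(265+a/5,95+b/5)
g=lambda a,b,z=.11:at_z(p,u(a,b),z,o)[:2]
r1,r2=g(86,438),g(675,436);print('red mid',(r1+r2)/2,np.linalg.norm(r1-r2),'yaw',np.arctan2(*(r1-r2)[::-1])+0,)
d=r2-r1;print('notch yaw from red',np.arctan2(d[1],d[0])+np.pi/2)
pts=np.array([g(*q) for q in [(88,400),(105,325),(170,222),(250,165),(320,142),(440,145),(500,165),(555,203),(640,290),(668,370),(660,500),(620,580)]])
f=least_squares(lambda c:np.hypot(*(pts-c[:2]).T)-c[2],[.49,.13,.047]);print('rim',f.x,f.fun.round(4))
pm=np.array([g(*q) for q in [(248,405),(270,360),(320,318),(450,318),(490,355),(515,430),(505,475)]])
f=least_squares(lambda c:np.hypot(*(pm-c[:2]).T)-.022,[.49,.13]);print('mouth',f.x,f.fun.round(4));c=f.x
n=g(381,213);d=n-c;print('notch from mouth yaw',np.arctan2(d[1],d[0]),np.linalg.norm(d))
# lid line
Rm=Ro.from_quat(o['tool_rot']).as_matrix()
l=[at_z(p,u(310,412),.2048-.0181,o),at_z(p,u(309,503),.2048-.0181,o)];d=l[0]-l[1];print('lidline',l,np.arctan2(d[1],d[0]),np.linalg.norm(d))
P=np.array([at_z(p,u(*q),.2048-.0181,o)[:2] for q in [(50,590),(90,520),(150,450),(220,416),(310,403),(400,418),(480,460),(540,530),(570,595)]])
f=least_squares(lambda c:np.hypot(*(P-c[:2]).T)-.032,[.5,.12]);print('disc c',f.x,f.fun.round(4), 'rel tcp',f.x-o['position'][:2])
E
python3 can2.py
```

```text
[ 0.18125353  0.98306912 -0.00966797  0.02507589]
red mid [0.49467375 0.12962315] 0.09367959851741657 yaw -1.9299918592941632
notch yaw from red 2.7823971210905265
rim [0.49459872 0.12918007 0.04658463] [-0.0004 -0.0002  0.0003  0.0005  0.0005 -0.     -0.0002 -0.001   0.0002
  0.0002  0.0002  0.0001]
mouth [0.49502481 0.12928271] [-0.0005 -0.0005 -0.0003  0.0004  0.0001 -0.0003 -0.0009]
notch from mouth yaw 2.7800694039737652 0.03586836051936073
lidline [array([0.46834647, 0.12838614, 0.1867    ]), array([0.47816368, 0.12451631, 0.1867    ])] 2.7661070437977764 0.010552395536549063
disc c [0.49760513 0.11716586] [-0.0005 -0.0009  0.0003  0.0004  0.0004  0.0003  0.0001 -0.0006 -0.0007] rel tcp [-0.00079487  0.00096586]
```

Run:
```python
from h import *
o=st();delta(o,[.4951,.1282,.195],2.79)
```

```text
t 13.6 pos [0.4988 0.1156 0.2048] yaw 2.7759 tilt [ 0.0462 -0.0282 -0.9985] q [ 0.027  0.386  1.76  -0.036  0.95  -1.157] F [-0.   0.1 -1.3] M [ 0.12 -0.13 -0.01] w 0.0138
rows mm [ 8.5 10.5  9.3] spin -0.0141
```

Call:
play_rows(
  commands=[
    {"x":2,"y":3,"z":2,"spin":-0.005},
    {"x":3,"y":3,"z":3,"spin":-0.005},
    {"x":2,"y":3,"z":3,"spin":-0.003},
    {"x":1,"y":2,"z":1,"spin":-0.001},
    {"x":0,"y":0,"z":0,"spin":0},
    {"x":0,"y":0,"z":0,"spin":0},
  ],
)

```text
time: 14.2
position: [0.4956, 0.1276, 0.1941]
tool_rot: [0.176, 0.984, -0.01, 0.025]
ft_force: [-0.2, -0.3, -1.4]
grip_width: 0.014
```

Run:
```python
from h import *
o=st();delta(o,[.4951,.1282,.185],2.79)
p=cams.camera('wrist');save('w9',cv2.resize(p['img'][95:255,265:425],None,fx=3.7,fy=3.7,interpolation=cv2.INTER_CUBIC))
```

```text
t 14.2 pos [0.4956 0.1276 0.1941] yaw 2.7883 tilt [ 0.0454 -0.0287 -0.9986] q [ 0.052  0.402  1.771 -0.039  0.924 -1.142] F [-0.2 -0.3 -1.4] M [ 0.1  -0.09  0.04] w 0.014
rows mm [1.2 0.4 9. ] spin -0.0017
```

View pics/w9.png

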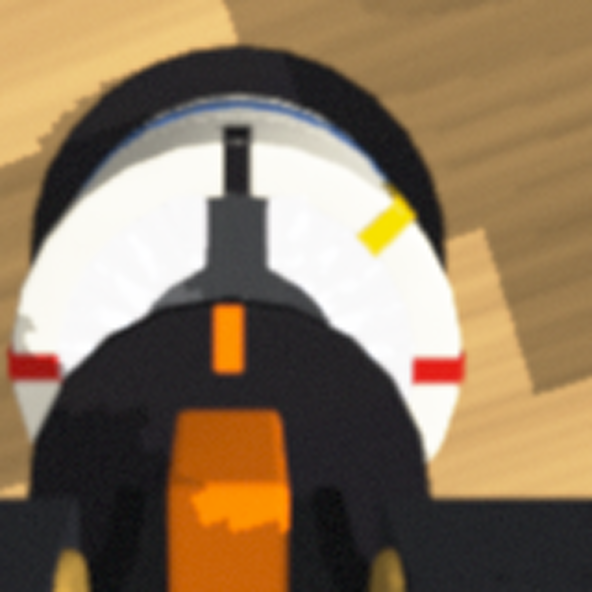

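```bash
cat > can3.py <<'E'
from h import *
from scipy.optimize import least_squares
p=cams.camera('wrist');o=st()
print(p['cx'],p['cy'])
u=lambda a,b:(265+a/3.7,95+b/3.7)
Z=.11
g=lambda a,b:at_z(p,u(a,b),Z,o)[:2]
r1,r2=g(11,366),g(463,369);d=r2-r1;print('red mid',(r1+r2)/2,np.linalg.norm(d),'yaw',np.arctan2(d[1],d[0])+np.pi/2)
pts=np.array([g(*q) for q in [(14,335),(30,280),(70,215),(120,167),(180,147),(290,150),(340,168),(415,225),(450,300),(460,345),(455,410),(432,458),(22,410)]])
f=least_squares(lambda c:np.hypot(*(pts-c[:2]).T)-c[2],[.49,.13,.047]);print('rim',f.x,f.fun.round(4));c=f.x[:2]
n=g(238,197);d=n-c;print('notch yaw',np.arctan2(d[1],d[0]),np.linalg.norm(d))
Z=o['position'][2]-.0181
l=[g(229,303),g(228.5,373)];d=l[0]-l[1];print('lidline yaw',np.arctan2(d[1],d[0]),np.linalg.norm(d))
P=np.array([g(*q) for q in [(32,480),(45,425),(80,365),(130,322),(180,304),(275,304),(320,322),(375,367),(410,430),(427,480)]])
f=least_squares(lambda c:np.hypot(*(P-c[:2]).T)-.032,[.5,.12]);print('disc c',f.x,f.fun.round(4),'rel tcp',f.x-o['position'][:2]);dc=f.x
d=l[0]-dc;print('line tip from c yaw',np.arctan2(d[1],d[0]),np.linalg.norm(d))
Z=o['position'][2]+.0291
B=np.array([g(178,483),g(290,483)]);print('bar front top',B,B.mean(0)-o['position'][:2])
print('can-disc world',c-dc,'(lid origin further +.4,+.2mm)')
E
python3 can3.py
```

```text
t 14.3 pos [0.4957 0.1276 0.1942] yaw 2.7882 tilt [ 0.0456 -0.0287 -0.9985] q [ 0.052  0.402  1.771 -0.039  0.924 -1.142] F [ 0.5 -0.8 -1. ] M [ 0.07 -0.09 -0.07] w 0.0141
326.4161659523381 196.39729585173885
red mid [0.49469933 0.1295912 ] 0.09424677467033099 yaw 2.7834887407442865
rim [0.49452422 0.12959998 0.04645948] [ 0.0001 -0.0004 -0.0003  0.001   0.0003 -0.0004 -0.0004  0.0002 -0.0005
  0.      0.0005 -0.     -0.0002]
notch yaw 2.7803546122249005 0.03551082103797617
lidline yaw 2.780617586822089 0.01096570805103244
disc c [0.4951864  0.12811636] [-0.0012 -0.0012 -0.0004  0.0005  0.0006  0.0007  0.0003 -0.0006 -0.0015
 -0.0007] rel tcp [-0.00051922  0.00055827]
line tip from c yaw 2.780362758780079 0.032027324693379364
bar front top [[0.47181966 0.13122498]
 [0.47622227 0.14328506]] [-0.02168465  0.00969693]
can-disc world [-0.00066218  0.00148362] (lid origin further +.4,+.2mm)
```

Call:
play_rows(
  commands=[
    {"x":0.7,"y":0.5,"z":3,"spin":0},
    {"x":0.9,"y":0.5,"z":6,"spin":0},
    {"x":0.4,"y":0.1,"z":8,"spin":0},
    {"x":0.3,"y":0.1,"z":6,"spin":0},
    {"x":0.2,"y":0,"z":3,"spin":0},
    {"x":0,"y":0,"z":1,"spin":0},
    {"x":0,"y":0,"z":0,"spin":0},
  ],
)

```text
time: 15.0
position: [0.4948, 0.1286, 0.1642]
tool_rot: [0.176, 0.984, -0.01, 0.025]
ft_force: [-0.6, 0.2, -1.1]
grip_width: 0.0136
```

Run:
```python
from h import *
o=st();delta(o,[.4947,.1289,.158],2.788)
p=cams.camera('wrist');save('w10',cv2.resize(p['img'][95:255,265:425],None,fx=3.7,fy=3.7,interpolation=cv2.INTER_CUBIC))
p=cams.camera('scene');save('s10',cv2.resize(p['img'][150:290,200:400],None,fx=4,fy=4,interpolation=cv2.INTER_CUBIC))
```

```text
t 15.0 pos [0.4948 0.1286 0.1642] yaw 2.7879 tilt [ 0.0447 -0.0289 -0.9986] q [ 0.055  0.448  1.802 -0.042  0.849 -1.135] F [-0.6  0.2 -1.1] M [ 0.09 -0.06  0.02] w 0.0136
rows mm [0.5 0.3 6.2] spin -0.0001
```

View pics/w10.png

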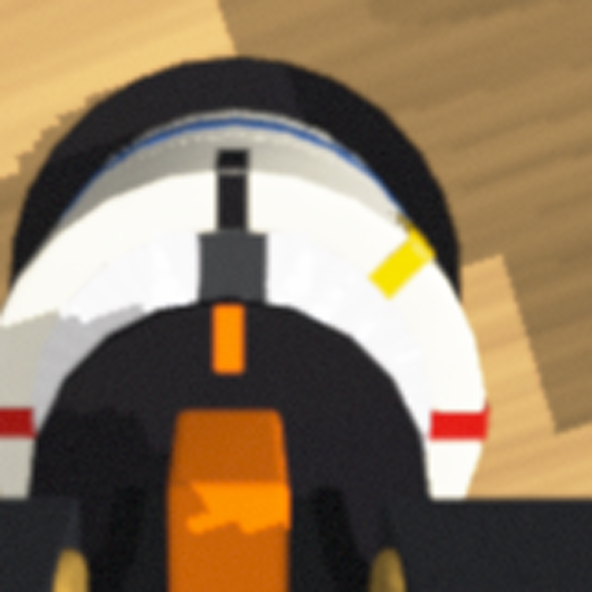

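View pics/s10.png

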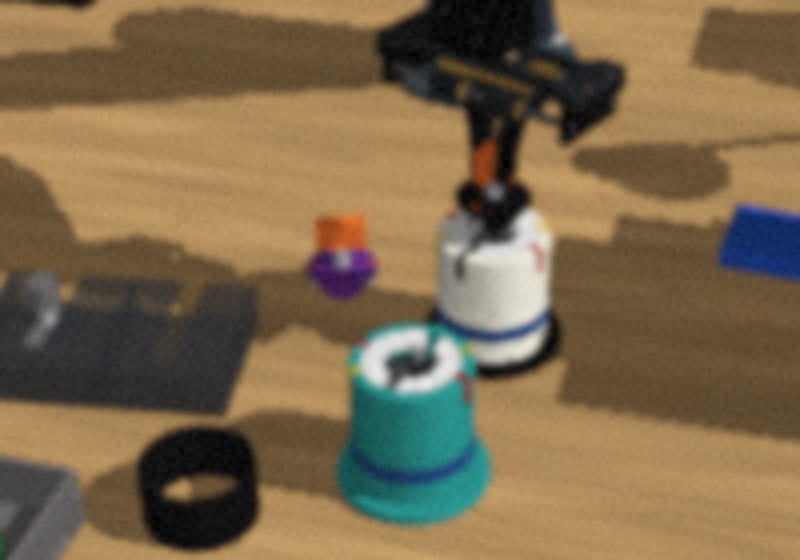

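Call:
play_rows(
  commands=[
    {"x":0.3,"y":0.2,"z":3,"spin":0},
    {"x":0.3,"y":0.1,"z":4,"spin":0},
    {"x":0.2,"y":0.1,"z":4,"spin":0},
    {"x":0.2,"y":0,"z":4,"spin":0},
    {"x":0.1,"y":0,"z":2,"spin":0},
    {"x":0,"y":0,"z":0,"spin":0},
  ],
)

```text
time: 15.7
position: [0.4954, 0.129, 0.1466]
tool_rot: [0.176, 0.984, -0.01, 0.026]
ft_force: [-0.4, -0.2, -1.3]
grip_width: 0.0141
```

Run:
```python
from h import *
o=st();delta(o,[.4947,.1289,.134],2.788)
```

```text
t 15.7 pos [0.4954 0.129  0.1466] yaw 2.7878 tilt [ 0.0468 -0.0287 -0.9985] q [ 0.055  0.477  1.818 -0.044  0.802 -1.132] F [-0.4 -0.2 -1.3] M [ 0.12 -0.06 -0.03] w 0.0141
rows mm [ 1.3 -0.2 12.5] spin -0.0002
```

Call:
play_rows(
  commands=[
    {"x":0.5,"y":0,"z":2,"spin":0},
    {"x":0.4,"y":0,"z":3,"spin":0},
    {"x":0.3,"y":0,"z":3,"spin":0},
    {"x":0.1,"y":0,"z":2,"spin":0},
    {"x":0,"y":0,"z":1,"spin":0},
    {"x":0,"y":0,"z":0,"spin":0},
  ],
)

```text
time: 16.3
position: [0.4949, 0.1291, 0.1351]
tool_rot: [0.176, 0.984, -0.01, 0.026]
ft_force: [-1.0, 0.5, 1.5]
grip_width: 0.0136
```

Run:
```python
from h import *
o=st();delta(o,[.4947,.1289,.134],2.788)
p=cams.camera('wrist');save('w11',cv2.resize(p['img'][95:255,265:425],None,fx=3.7,fy=3.7,interpolation=cv2.INTER_CUBIC))
```

```text
t 16.3 pos [0.4949 0.1291 0.1351] yaw 2.7879 tilt [ 0.0475 -0.0288 -0.9985] q [ 0.056  0.496  1.829 -0.045  0.772 -1.13 ] F [-1.   0.5  1.5] M [0.09 0.06 0.03] w 0.0136
rows mm [ 0.2 -0.3  1.1] spin -0.0001
```

View pics/w11.png

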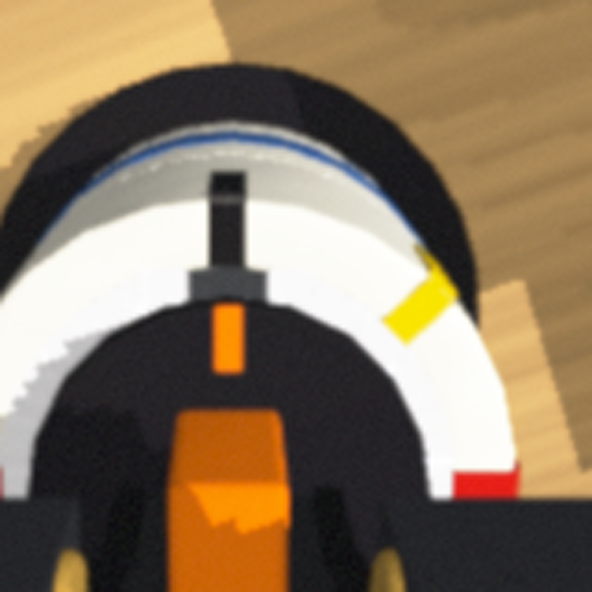

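Call:
play_rows(
  commands=[
    {"x":0,"y":0,"z":1,"spin":0},
    {"x":0,"y":0,"z":1,"spin":0},
    {"x":0,"y":0,"z":1,"spin":0},
  ],
)

```text
time: 16.65
position: [0.4951, 0.129, 0.135]
tool_rot: [0.176, 0.984, -0.01, 0.027]
ft_force: [-3.3, 0.3, 7.5]
grip_width: 0.0138
```

Run:
```python
from h import *
o=st()
```

```text
t 16.65 pos [0.4951 0.129  0.135 ] yaw 2.7882 tilt [ 0.0487 -0.0291 -0.9984] q [ 0.056  0.496  1.829 -0.046  0.77  -1.129] F [-3.3  0.3  7.5] M [0.12 0.48 0.02] w 0.0138
```

Call:
play_rows(
  commands=[
    {"x":0,"y":0,"z":2,"spin":0},
    {"x":0,"y":0,"z":2,"spin":0},
    {"x":0,"y":0,"z":1,"spin":0},
  ],
)

```text
time: 16.95
position: [0.495, 0.129, 0.135]
tool_rot: [0.176, 0.984, -0.01, 0.027]
ft_force: [-2.3, 0.0, 2.3]
grip_width: 0.0137
```

Run:
```python
from h import *
o=st()
p=cams.camera('wrist');save('w12',cv2.resize(p['img'][95:255,265:425],None,fx=3.7,fy=3.7,interpolation=cv2.INTER_CUBIC))
p=cams.camera('scene');save('s12',cv2.resize(p['img'][170:260,270:370],None,fx=6.5,fy=6.5,interpolation=cv2.INTER_CUBIC))
```

```text
t 16.95 pos [0.495 0.129 0.135] yaw 2.7884 tilt [ 0.0503 -0.0292 -0.9983] q [ 0.056  0.495  1.83  -0.046  0.768 -1.129] F [-2.3  0.   2.3] M [ 0.28  0.34 -0.02] w 0.0137
```

View pics/s12.png

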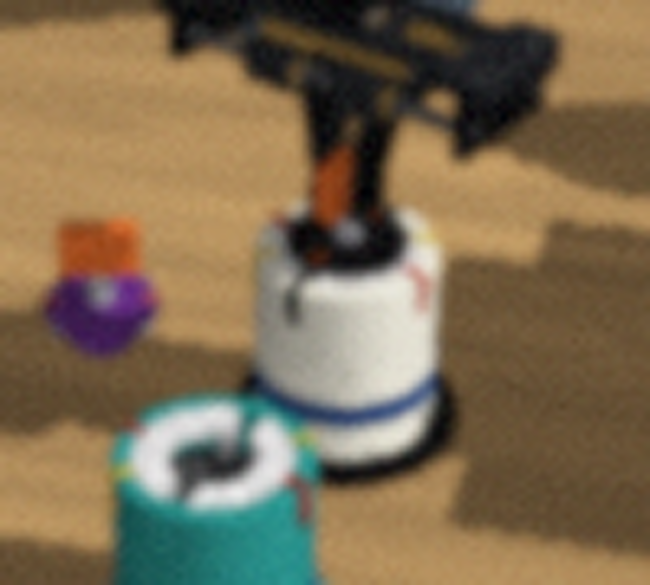

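View pics/w12.png

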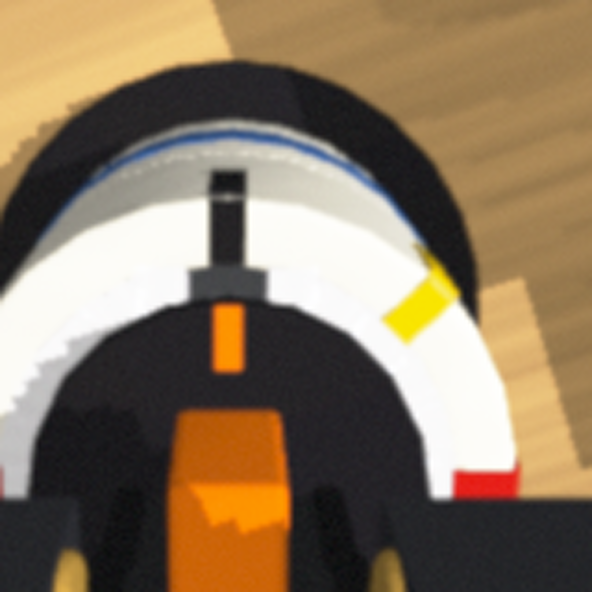

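Call:
play_rows(
  commands=[
    {"x":0,"y":0,"z":0.5,"spin":0.04},
    {"x":0,"y":0,"z":0.5,"spin":0.05},
    {"x":0,"y":0,"z":0.5,"spin":0.05},
    {"x":0,"y":0,"z":0.5,"spin":0.05},
    {"x":0,"y":0,"z":0.5,"spin":0.04},
    {"x":0,"y":0,"z":0.5,"spin":0.0},
  ],
)

```text
time: 17.65
position: [0.4946, 0.1282, 0.135]
tool_rot: [0.291, 0.956, -0.008, 0.029]
ft_force: [-1.4, -0.5, 4.3]
grip_width: 0.0139
```

Run:
```python
from h import *
o=st();print('turned',2.7884-yaw(o))
p=cams.camera('wrist');save('w13',cv2.resize(p['img'][95:255,265:425],None,fx=3.7,fy=3.7,interpolation=cv2.INTER_CUBIC))
```

```text
t 17.65 pos [0.4946 0.1282 0.135 ] yaw 2.5513 tilt [ 0.0513 -0.0314 -0.9982] q [ 0.055  0.495  1.832 -0.049  0.766 -0.89 ] F [-1.4 -0.5  4.3] M [0.06 0.31 0.05] w 0.0139
turned 0.23711173643766736
```

View pics/w13.png

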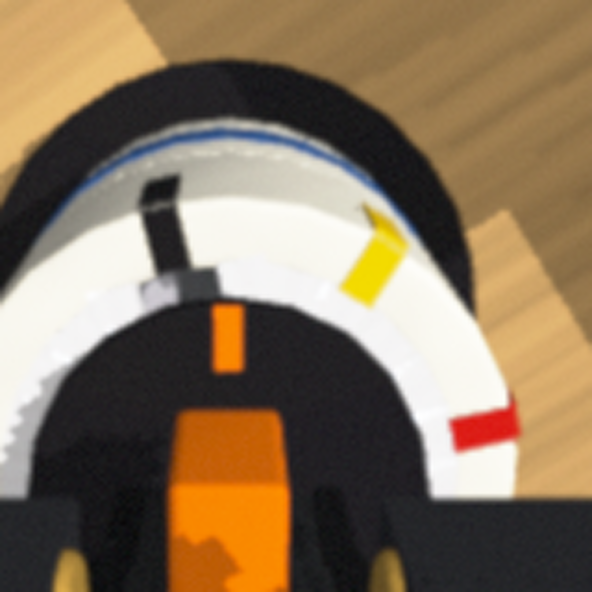

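Call:
play_rows(
  commands=[
    {"x":0,"y":0,"z":0.5,"spin":0.05},
    {"x":0,"y":0,"z":0.5,"spin":0.06},
    {"x":0,"y":0,"z":0.5,"spin":0.06},
    {"x":0,"y":0,"z":0.5,"spin":0.06},
    {"x":0,"y":0,"z":0.5,"spin":0.05},
    {"x":0,"y":0,"z":0.5,"spin":0.02},
    {"x":0,"y":0,"z":0.5,"spin":0},
  ],
)

```text
time: 18.4
position: [0.494, 0.1274, 0.135]
tool_rot: [0.432, 0.902, -0.004, 0.03]
ft_force: [-1.0, 0.7, 6.1]
grip_width: 0.0137
```

Run:
```python
from h import *
o=st();print('turned',2.7884-yaw(o))
p=cams.camera('wrist');save('w14',cv2.resize(p['img'][95:255,265:425],None,fx=3.7,fy=3.7,interpolation=cv2.INTER_CUBIC))
```

```text
t 18.4 pos [0.494  0.1274 0.135 ] yaw 2.2481 tilt [ 0.0512 -0.0334 -0.9981] q [ 0.055  0.494  1.834 -0.052  0.765 -0.586] F [-1.   0.7  6.1] M [-0.01  0.31  0.03] w 0.0137
turned 0.5403117861107152
```

View pics/w14.png

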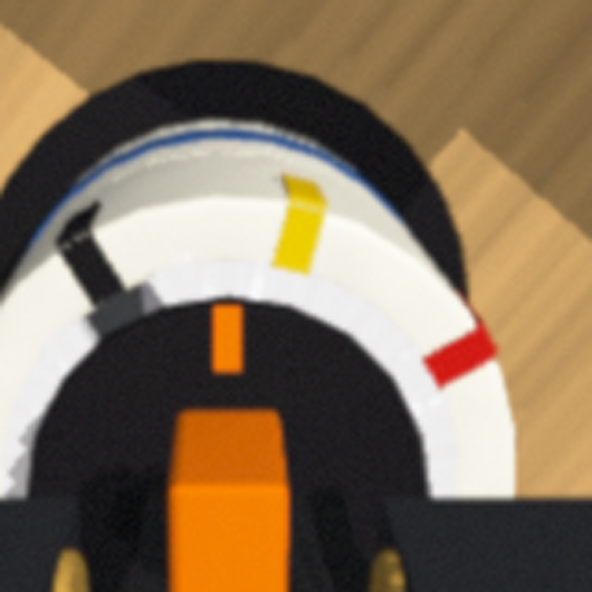

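Call:
play_rows(
  commands=[
    {"x":0,"y":0,"z":0.5,"spin":0.05},
    {"x":0,"y":0,"z":0.5,"spin":0.06},
    {"x":0,"y":0,"z":0.5,"spin":0.06},
    {"x":0,"y":0,"z":0.5,"spin":0.06},
    {"x":0,"y":0,"z":0.5,"spin":0.04},
    {"x":0,"y":0,"z":0.5,"spin":0.01},
    {"x":0,"y":0,"z":0.5,"spin":0},
  ],
)

```text
time: 19.15
position: [0.4932, 0.1271, 0.1352]
tool_rot: [0.554, 0.832, -0.001, 0.031]
ft_force: [-1.6, -0.6, 6.0]
grip_width: 0.0138
```

Run:
```python
from h import *
o=st();print('turned',2.7884-yaw(o))
p=cams.camera('wrist');save('w15',cv2.resize(p['img'][95:255,265:425],None,fx=3.7,fy=3.7,interpolation=cv2.INTER_CUBIC))
p=cams.camera('scene');save('s15',cv2.resize(p['img'][170:260,270:370],None,fx=6.5,fy=6.5,interpolation=cv2.INTER_CUBIC))
```

```text
t 19.15 pos [0.4932 0.1271 0.1352] yaw 1.9664 tilt [ 0.051  -0.0352 -0.9981] q [ 0.056  0.493  1.835 -0.055  0.765 -0.302] F [-1.6 -0.6  6. ] M [-0.05  0.32  0.01] w 0.0138
turned 0.8220207341304158
```

View pics/w15.png

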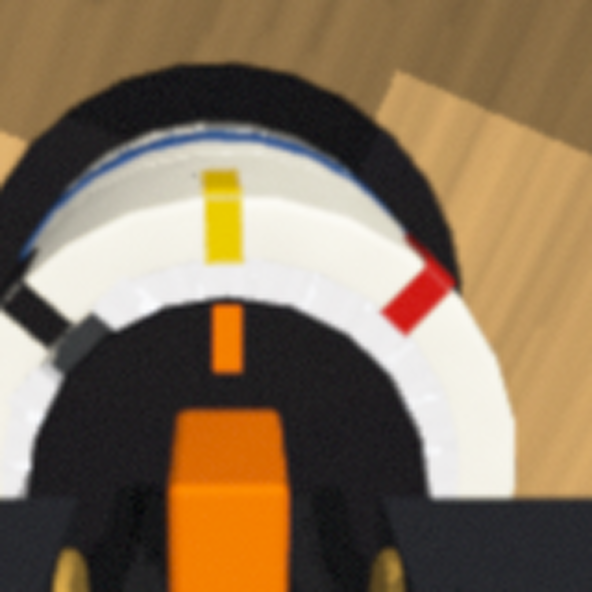

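View pics/s15.png

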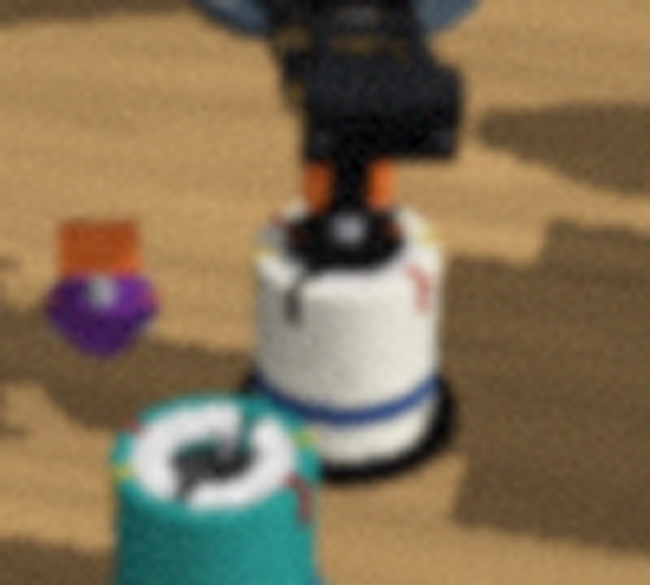

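Run:
```python
from h import *
def mk(yw,t):
    z=np.array(t);z=z/np.linalg.norm(z);x=np.array([np.cos(yw),np.sin(yw),0]);x[2]=-(x@z)/z[2];x/=np.linalg.norm(x);return np.c_[x,np.cross(z,x),z]
o=st();a=R_of(o['tool_rot'])@mk(2.7884,[.0503,-.0292,-.9983]).T@[0,0,1];print('lid axis if rigid',a)
Rg=R_of(np.array([0.019,1.0,-0.01,0.019])/np.linalg.norm([0.019,1.0,-0.01,0.019]))
print('vs grasp',R_of(o['tool_rot'])@Rg.T@[0,0,1])
```

```text
t 19.25 pos [0.4932 0.1271 0.1352] yaw 1.9666 tilt [ 0.051  -0.0352 -0.9981] q [ 0.056  0.493  1.835 -0.055  0.765 -0.302] F [-2.1 -0.5  6.6] M [-0.06  0.32  0.02] w 0.0138
lid axis if rigid [-0.03803716 -0.02149089  0.9990452 ]
vs grasp [-0.05392342 -0.00759281  0.99851621]
```

Call:
play_rows(
  commands=[
    {"x":0,"y":0,"z":0.5,"spin":0},
    {"x":0,"y":0,"z":0.5,"spin":0},
    {"x":0,"y":0,"z":0.5,"spin":0},
  ],
)

```text
time: 19.55
position: [0.4931, 0.1271, 0.1352]
tool_rot: [0.552, 0.833, -0.001, 0.031]
ft_force: [-1.8, -0.3, 4.9]
grip_width: 0.0139
```

Run:
```python
from h import *
o=st();print('turned',2.7884-yaw(o))
p=cams.camera('wrist');save('w16',cv2.resize(p['img'][95:255,265:425],None,fx=3.7,fy=3.7,interpolation=cv2.INTER_CUBIC))
p=cams.camera('top');save('t16',cv2.resize(p['img'][110:270,280:480],None,fx=4,fy=3.7,interpolation=cv2.INTER_CUBIC))
for _ in range(4): cams.camera('wrist')
o=st();print('turned',2.7884-yaw(o))
```

```text
t 19.55 pos [0.4931 0.1271 0.1352] yaw 1.9707 tilt [ 0.0516 -0.0356 -0.998 ] q [ 0.056  0.493  1.836 -0.056  0.764 -0.305] F [-1.8 -0.3  4.9] M [-0.03  0.35 -0.02] w 0.0139
turned 0.8176984417158137
t 19.85 pos [0.4932 0.1271 0.1352] yaw 1.9707 tilt [ 0.0516 -0.0356 -0.998 ] q [ 0.056  0.493  1.836 -0.056  0.764 -0.305] F [-2.3 -0.7  6.2] M [-0.01  0.39  0.03] w 0.0134
turned 0.8177384649344699
```

View pics/w16.png

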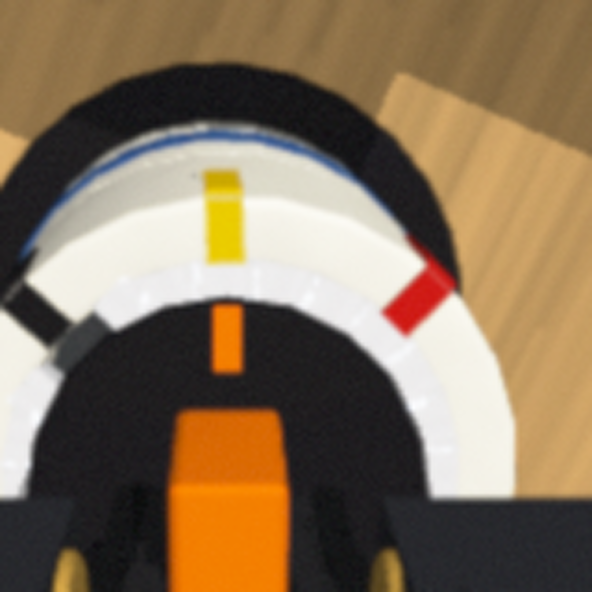

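View pics/t16.png

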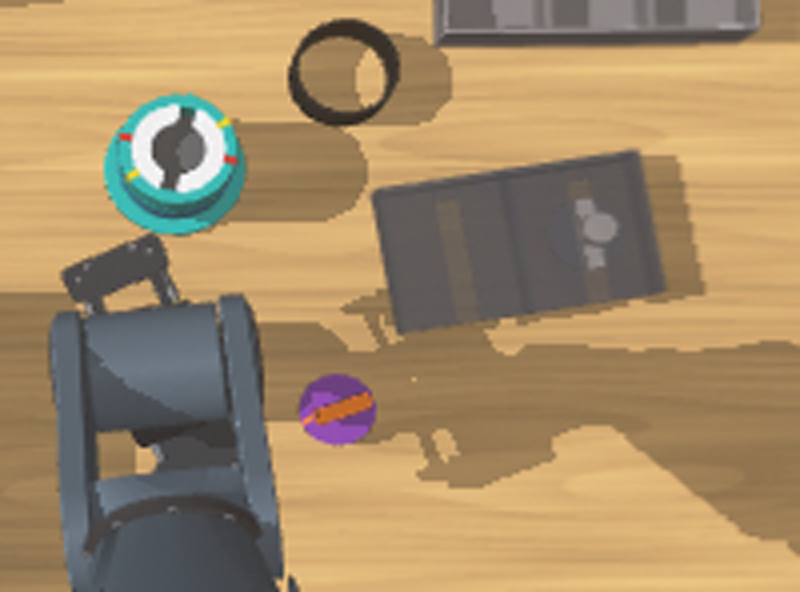

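The hold is stable: the orange line points at the yellow mark, and the grey plug, purple lid and turquoise canister haven't moved. Handing in.

Run:
```python
from h import *
robot.hand_in();st()
```

```text
the job is handed in; nothing more can be done
the job is handed in; nothing more can be done
```

I slid the lid out along the left slot, pushed it home in the white canister with its lugs through the notches, and turned it clockwise. I handed in at about 19.9 s while still gripping it; no verdict was reported.

**Last checks that agreed**
- **Turn:** the tool had turned 0.818 rad. It did not drift over the last 0.3 s, and the orange line points at the yellow mark. The rotor itself can't be read, but with its free play it should be about 0.72 to 0.92 rad, inside the 0.52 to 0.97 range.
- **Seating:** the lid stopped firmly with its origin about 89 mm above the canister's base, against 88 mm for fully home, and I kept a light push of about 5 to 6 N.
- **Grip:** the fingers read 13.8 mm on the 14 mm bar, with the grip set to 35 N.
- **Surroundings:** in the final top view, the grey plug and both look-alikes are where they started. I did not re-check the stack, the filter case or the lens items.

**Less certain or in disagreement**
- **Tool tilt:** the tool picked up a lean of about 0.06 rad on the way. If the grip is rigid, the lid could lean about 0.04 to 0.055 rad (limit 0.1), and the tool height rose only 0.2 mm during the turn.
- **Unexplained drift:** during one fast descent over the keeper, the arm came back up about 8 mm after stopping. I saw no contact and moved slowly from then on.
- **Canister position:** the top camera's rough fix was about 4 mm from the wrist camera's. I used the wrist camera, and the lid went in without noticeable resistance.

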